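# Load the two dies of a badge press

### The arm

A 6-joint arm with a two-finger parallel gripper is mounted at the origin on the work surface. World frame = base frame: x ahead of the robot, y to its left, z up, the work surface at z = 0. Lengths are in m, angles in rad, forces in N, time in s.
With the tool pointing down it reaches from about 0.425 to 0.95 m from the base axis. Payload 3.5 kg.
Tool frame: the origin (TCP) lies at the very end of the fingers, on their centre line; the grasp point (between the pads) lies behind it (ctrl.grasp_offset is the z of the grasp point in the tool frame, in m); z points along the fingers, x is the direction in which the jaws open and shut, and the axes are right-handed (so a half turn about z gives the same grasp; the last joint's range is limited). The gripper opens to 85 mm and grips with 20 to 120 N. Pads are 22 mm wide; open, the fingers measure 114 mm over their backs; the gripper's body (76 mm by 85 mm) begins 54 mm behind the grasp point. The pads swing forward as they close: fully open they stand 13 mm farther back than shut.
Start: joints at [0.991, 0.286, 1.577, -0, 1.279, -0.15], TCP at [0.281, 0.614, 0.231] pointing down, gripper open.
Joint ranges: [-2.77, 2.77], [-0.9, 2.22], [0.21, 2.48], [-1.53, 4.67], [0.24, 2.81], [-2.84, 2.84]. Speed limits (rad/s): [2.79, 2.79, 3.14, 3.14, 3.14, 3.14].

### API

Orientations are given as a unit quaternion [x, y, z, w].
In Python, from plant import ctrl gives the robot as it stands.
- The arm moves only by the shell command python3 -m jog 'ROWS' [FORCE]. ROWS is JSON, a list of rows, each an object with "grip": the closure, from 0 (fully open) to 1 (shut); "xyz": the shift along the tool's x, y, z in m, a list of three; "dr": the turn, a rotation vector about the tool's x, y, z in rad, a list of three. A call has 1 to 12 rows; each row is the pose to reach, as a shift and turn from the pose commanded when the call began, along the tool's axes at that moment; what a row does not reach only later rows make up. A row lasts 1/12 s, in which the tool goes at most 41.7 mm and 7.16 degrees, less where a joint would pass 70% of its speed; a pose out of reach is approached as far as the arm can. A call with a gripper value outside its range is refused whole. The fingers move at their own pace and stop on an object; FORCE is the grip in N (left out, the last holds). Time passes only in rows, so rows that repeat a pose let the fingers close. It gives the time, the measured TCP pose, the force and the opening at its end, in the units of the state.
- ctrl.get_state(): the state, without advancing time (a new reading comes with each control period).
- ctrl.read_camera(name): name is "scene" or "top" or "wrist"; returns the picture (420x560x3 uint8, red, green, blue); there is no depth.
- ctrl.get_calibration(name): a dict with "mtx" (3x3 intrinsics, pixels), "R" (3x3) and "t" (3): a world point X has camera coordinates R X + t; the wrist camera has in their place "hand_eye" (4x4, takes a point from camera to tool coordinates, whose origin is the TCP and whose axes are the tool frame's). Camera axes: x right, y down, z forward; pixel columns grow to the right and rows downward; lengths in m; the calibration is good to about 2 mm. A picture is of the moment at which its call begins: read the wrist's pose just before it. get_calibration takes no time and is no camera call.
- ctrl.sign_off(): hands the job in, once; it reports no verdict.
The state is a dict: "time": time; "qpos": joint angles; "dq": joint speeds; "joint_efforts": joint torques, N m; "eef_pos": TCP position; "tcp_rot": TCP orientation; "contact_force": force on the tool from outside, world axes, zero at the start; "wrist_torque": the same for the moment, N m; "opening": opening from 0.0 (shut) to 1.0 (fully open).
Only numpy, scipy, OpenCV 4.12 (cv2) and the standard library are available. Lean on these libraries where they do the work, as an engineer would, in place of code of your own. Each camera call takes 0.05 s, during which the arm holds its last target.

### The job

Load the two badge dies. On the red die build one centred stack in this order: first set down the steel shell, open side up as it lies, then put the yellow puck flat inside it, then lay the orange ring centred on the puck; the black magnet goes centred on the blue die, at any moment. Set the parts down rather than dropping them, and leave the green puck, the pen cup and the tape roll where they are.

Things in the scene. Friction and masses are not known exactly. Their poses are not given: they have to be found in the camera images.
- die_red: Low aluminium cylinder fixed to the table, with a red band round its side and a red ring painted round the edge of its flat top; 84 mm in diameter, 20 mm high. Origin: centre of its underside, on the table (the top is 20 mm above it); z up.
- die_blue: The same as the red die, but with blue band and ring: fixed, 84 mm in diameter, 20 mm high, flat top. Origin: centre of its underside; z up.
- shell: Bright steel round dish, open on top, dark grey inside: 60 mm outer diameter, 12 mm high, wall 3 mm, inner diameter 54 mm, floor 6 mm thick (so the recess is 6 mm deep); about 90 g. Origin: centre of its underside; z up. It starts flat on the table, this way up.
- puck_yellow: Solid yellow plastic disc with a small white printed spot on top: 44 mm in diameter, 18 mm thick, about 40 g. It fits into the shell with 5 mm of play all round and stands 12 mm above the shell's rim. Origin: centre of its underside; z up. It starts flat on the table, this way up.
- bezel: Orange plastic ring: 48 mm outer diameter, 32 mm hole, 12 mm high, about 30 g. Origin: centre of its underside; z along its axis, up. It starts flat on the table, this way up. It rests on the puck's top, 2 mm wider than the puck all round.
- magnet: Plain black disc (a cased magnet that does not attract here): 44 mm in diameter, 14 mm thick, about 60 g. Origin: centre of its underside; z up. It starts flat on the table, this way up.
- puck_green: Spare puck, not wanted: the same as the yellow one but green, 44 mm in diameter, 18 mm thick. Loose on the table. Origin: centre of its underside. Leave alone.
- pen_cup: Grey cylindrical pen cup with coloured pens standing in it: 68 mm in diameter, cup 85 mm high, pens up to 125 mm above the table. Loose. Origin: centre of its underside. Leave alone.
- tape: Plain brown roll of tape lying flat: 72 mm outer diameter, 52 mm hole, 24 mm high. Loose. Origin: centre of its underside. Leave alone.
Things that resemble listed ones, but are neither listed nor needed, are in the scene too. Of the things like the bezel, leave any that is purple; of the rest the larger one is meant.

How it is judged:
By the outcome, as a careful person would: the job done as asked, in the order asked, and still so for the second after the job is handed in, with the robot touching nothing.
It also fails if it takes over 120 s, if anything falls off the work surface, if the arm or the gripper's body presses on something with over 40 N, if the wrist force passes 120 N, or if a joint passes its speed limit or range.

## Working session

There is one attempt and no reset: what is moved stays moved. The work goes in short steps, Python scripts to look and compute and a shell command to move; the robot and the scene stay as the last step left them, time stands still between calls to the robot, and variables do not carry over. Pictures are saved under pics/ and viewed, and the job is handed in when it is done.

```bash
ls; mkdir -p pics; python3 - <<'E'
from plant import ctrl
import cv2,numpy as np
np.set_printoptions(precision=4,suppress=True)
print(ctrl.get_state(), ctrl.grasp_offset)
for n in ["scene","top","wrist"]:
    im=ctrl.read_camera(n); cv2.imwrite(f"pics/{n}0.png",im[:,:,::-1]); print(n,ctrl.get_calibration(n))
E
```

```text
pics
{'time': 0.0, 'qpos': array([ 0.991 ,  0.2872,  1.5782, -0.    ,  1.2786, -0.15  ]), 'dq': array([ 0.0015, -0.0001, -0.0006, -0.0008,  0.0008,  0.0002]), 'joint_efforts': array([ -0.0008, -40.5988, -29.2618,  -0.0002,   0.0057,  -0.    ]), 'eef_pos': array([0.2809, 0.613 , 0.2299]), 'tcp_rot': array([ 0.8416,  0.54  , -0.0011,  0.0005]), 'contact_force': array([-0.0089, -0.9153, -0.7347]), 'wrist_torque': array([0.0187, 0.0097, 0.0051]), 'opening': 0.9982365669882665} -0.0187
scene {'mtx': array([[409.927 ,   0.    , 284.4385],
       [  0.    , 409.927 , 208.0276],
       [  0.    ,   0.    ,   1.    ]]), 'R': array([[-0.8948,  0.4464,  0.009 ],
       [ 0.2713,  0.5597, -0.783 ],
       [-0.3545, -0.6982, -0.622 ]]), 't': array([ 0.4902, -0.1057,  1.0672])}
top {'mtx': array([[453.6896,   0.    , 277.2976],
       [  0.    , 453.6896, 202.881 ],
       [  0.    ,   0.    ,   1.    ]]), 'R': array([[ 0.0023, -0.9991, -0.0432],
       [-0.9932,  0.0027, -0.116 ],
       [ 0.116 ,  0.0432, -0.9923]]), 't': array([0.0266, 0.5341, 0.8235])}
wrist {'mtx': array([[351.8652,   0.    , 275.4292],
       [  0.    , 351.8652, 210.1726],
       [  0.    ,   0.    ,   1.    ]]), 'hand_eye': array([[ 1.    , -0.    , -0.0005, -0.0002],
       [ 0.0002,  0.9479,  0.3184, -0.0823],
       [ 0.0004, -0.3184,  0.9479, -0.1427],
       [ 0.    ,  0.    ,  0.    ,  1.    ]])}
```

View pics/top0.png

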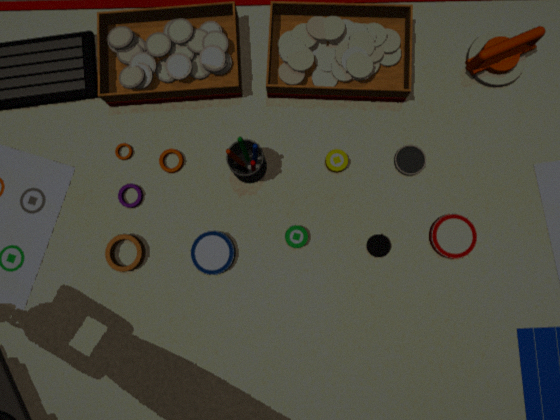

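View pics/scene0.png

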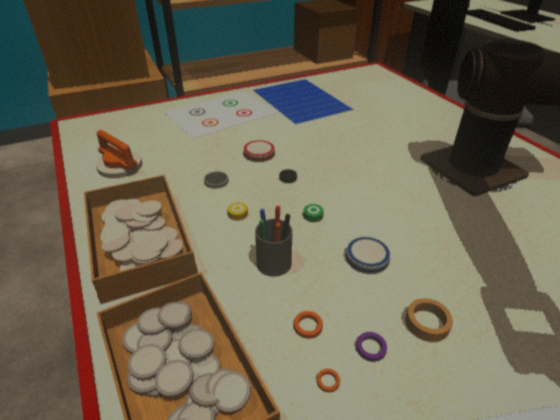

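View pics/wrist0.png

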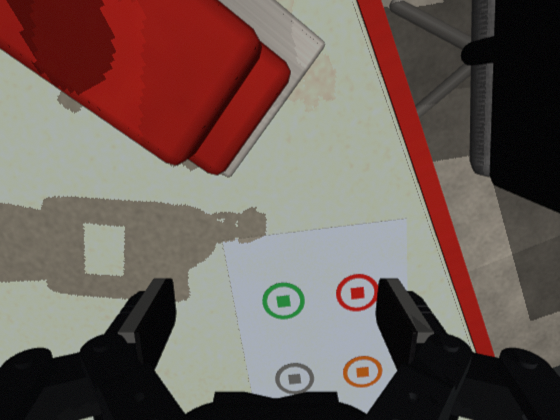

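The top view shows the yellow puck at (337,160), shell (410,160), magnet (378,245), red die (454,236), blue die (213,253) and green puck (297,237). The larger orange ring is at (172,160) and the small decoy at (124,151). Purple ring is at (130,195), tape (126,253), pen cup (246,160). Next I'll measure positions from both fixed cameras.

```bash
cat > h.py <<'E'
import cv2,numpy as np
from scipy.spatial.transform import Rotation as Ro
np.set_printoptions(precision=4,suppress=True)
def cam(n,st=None,ctrl=None):
    c=ctrl.get_calibration(n)
    if n=="wrist":
        T=np.eye(4);T[:3,:3]=Ro.from_quat(st["tcp_rot"]).as_matrix();T[:3,3]=st["eef_pos"]
        M=T@c["hand_eye"];R=M[:3,:3].T;return c["mtx"],R,-R@M[:3,3]
    return c["mtx"],np.array(c["R"]),np.array(c["t"])
def ray(c,uv,z):
    K,R,t=c;C=-R.T@t;d=R.T@np.linalg.inv(K)@np.array([uv[0],uv[1],1.]);return C+d*(z-C[2])/d[2]
def rect_fit(c,pts,z):
    P=np.array([ray(c,p,z)[:2] for p in pts]);A=np.c_[2*P,np.ones(len(P))]
    s=np.linalg.lstsq(A,(P**2).sum(1),rcond=None)[0];r=np.sqrt(s[2]+s[0]**2+s[1]**2)
    res=np.hypot(P[:,0]-s[0],P[:,1]-s[1])-r
    return s[:2],r,res.std()
def blobs(mask,amin=20):
    n,l,s,ce=cv2.connectedComponentsWithStats(mask.astype(np.uint8))
    return [(i,s[i],ce[i],(l==i)) for i in range(1,n) if s[i,4]>=amin]
def hullfit(c,m,z):
    cs,_=cv2.findContours(m.astype(np.uint8),cv2.RETR_EXTERNAL,cv2.CHAIN_APPROX_NONE)
    k=max(cs,key=cv2.contourArea);h=k[:,0,:]
    return rect_fit(c,h,z)
E
python3 - <<'E'
from plant import ctrl
from h import *
im=cv2.imread("pics/top0.png");c=cam("top",ctrl=ctrl)
hsv=cv2.cvtColor(im,cv2.COLOR_BGR2HSV)
for n,(u,v) in dict(yel=(337,151),shell=(410,160),mag=(378,245),redring=(432,236),blue=(193,253),green=(297,228),ring=(163,160),small=(117,151),bg=(300,300)).items(): print(n,hsv[v,u],im[v,u])
r=lambda lo,hi:cv2.inRange(hsv,lo,hi)>0
M=dict(yel=(r((23,120,80),(34,255,255)),.018),ring=(r((5,150,60),(18,255,255)),.012),green=(r((45,120,50),(85,255,255)),.018),
 red=(r((0,150,80),(4,255,255))|r((174,150,80),(180,255,255)),.02),blue=(r((100,120,50),(125,255,255)),.02),dark=(r((0,0,0),(180,255,75)),.012))
for k,(m,z) in M.items():
    for i,s,ce,l in blobs(m,60):
        if s[4]<2500 and 120<ce[1]<290 and 90<ce[0]<520:
            p,rad,e=hullfit(c,l,z);print(k,s,ce.round(1),"z",z,p,"R",rad.round(4),e.round(4))
E
```

```text
yel [ 30 255  89] [ 0 88 89]
shell [170  26  30] [28 27 30]
mag [ 90 182   7] [7 7 2]
redring [  2 165  88] [31 34 88]
blue [107 196  52] [52 29 12]
green [ 65 207  75] [24 75 14]
ring [  3 165  31] [11 13 31]
small [ 12 242  79] [ 4 35 79]
bg [30 45 90] [74 90 90]
yel [326 149  22  22 224] [336.5 159.1] z 0.018 [ 0.62   -0.0867] R 0.0202 0.0006
ring [115 143  17  17 112] [122.9 151. ] z 0.012 [0.6409 0.3342] R 0.0157 0.0006
ring [159 149  24  23 226] [170.3 160. ] z 0.012 [0.622  0.2386] R 0.0224 0.0006
ring [105 235  37  37 432] [123.  252.5] z 0.012 [0.4409 0.3256] R 0.0344 0.0006
green [285 225  23  23 250] [296.2 236.3] z 0.018 [ 0.4718 -0.0089] R 0.0207 0.0005
red [432 215  45  43 409] [452.8 236.6] z 0.02 [ 0.4729 -0.3022] R 0.039 0.0012
blue [191 233  17  23  66] [196.9 242.5] z 0.02 [0.4475 0.1618] R 0.0265 0.0026
blue [192 232  42  42 227] [216.9 258.1] z 0.02 [0.4409 0.1509] R 0.0369 0.0022
dark [ 226  136   58   48 1885] [252.8 161.2] z 0.012 [0.6199 0.0749] R 0.0488 0.0067
dark [122 144  13  17  64] [129.9 153.3] z 0.012 [0.6394 0.3291] R 0.0152 0.0021
dark [394 145  32 
[... 178 characters left out ...]
1 158.4] z 0.012 [0.6231 0.2396] R 0.0137 0.0025
dark [325 154  26  19 100] [338.8 166.3] z 0.012 [ 0.6196 -0.088 ] R 0.023 0.0016
dark [118 183  28  26 426] [131.2 195.4] z 0.012 [0.552  0.3141] R 0.0255 0.0011
dark [429 215  24  45 174] [435.5 238.5] z 0.012 [ 0.4729 -0.301 ] R 0.0409 0.002
dark [285 225  26  24 195] [301.6 235.9] z 0.012 [ 0.4718 -0.0107] R 0.0204 0.0034
dark [190 230  49  45 788] [217.3 252.1] z 0.012 [0.4418 0.1482] R 0.0441 0.0017
dark [122 233  28  40 347] [140.3 251.6] z 0.012 [0.441 0.312] R 0.0332 0.0056
dark [366 233  26  25 495] [378.4 245.2] z 0.012 [ 0.4553 -0.164 ] R 0.0227 0.0008
dark [109 238  22  29 278] [116.6 252.5] z 0.012 [0.4412 0.3274] R 0.0232 0.0062
```

```bash
cat > d.py <<'E'
import sys
from plant import ctrl
from h import *
# usage: d.py x y z [yawdeg] -> tool-frame shift to take TCP there
s=ctrl.get_state();R=Ro.from_quat(s["tcp_rot"]).as_matrix()
t=np.array(list(map(float,sys.argv[1:4])))
print("t",s["time"],"pos",s["eef_pos"],"xdir",R[:,0],"tilt",R[:,2],"q",s["qpos"],"F",s["contact_force"],"op",s["opening"])
print("shift mm",(R.T@(t-s["eef_pos"])*1000).round(1))
E
python3 d.py .525 -.24 .23
```

```text
t 0.15 pos [0.2809 0.6132 0.2302] xdir [ 0.4167  0.9091 -0.0018] tilt [-0.001  -0.0015 -1.    ] q [ 0.991   0.287   1.5779  0.      1.2786 -0.15  ] F [-0.2236 -0.1246 -0.8435] op 1.0025920701533144
shift mm [-673.9  577.4    1.3]
```

```bash
R='{"grip":0,"xyz":[-0.340,0.290,0],"dr":[0,0,0]}'; python3 -m jog '[{"grip":0,"xyz":[-0.337,0.289,0],"dr":[0,0,0]},{"grip":0,"xyz":[-0.337,0.289,0],"dr":[0,0,0]},{"grip":0,"xyz":[-0.337,0.289,0],"dr":[0,0,0]},{"grip":0,"xyz":[-0.337,0.289,0],"dr":[0,0,0]},{"grip":0,"xyz":[-0.337,0.289,0],"dr":[0,0,0]},{"grip":0,"xyz":[-0.337,0.289,0],"dr":[0,0,0]},{"grip":0,"xyz":[-0.337,0.289,0],"dr":[0,0,0]},{"grip":0,"xyz":[-0.337,0.289,0],"dr":[0,0,0]},{"grip":0,"xyz":[-0.337,0.289,0],"dr":[0,0,0]},{"grip":0,"xyz":[-0.337,0.289,0],"dr":[0,0,0]},{"grip":0,"xyz":[-0.337,0.289,0],"dr":[0,0,0]},{"grip":0,"xyz":[-0.337,0.289,0],"dr":[0,0,0]}]'; python3 d.py .525 -.24 .23
```

```text
time: 1.15
eef_pos: [0.4045, 0.1829, 0.2312]
tcp_rot: [0.843, 0.538, -0.0, 0.001]
contact_force: [0.9, -0.4, -0.2]
opening: 1.001
t 1.15 pos [0.4045 0.1829 0.2312] xdir [ 0.4218  0.9067 -0.0013] tilt [ 0.0006 -0.0017 -1.    ] q [ 0.1965 -0.2471  2.1188 -0.0019  1.2697 -0.9383] F [ 0.9138 -0.4362 -0.2261] op 1.0011142097477113
shift mm [-332.6  287.7    2. ]
```

```bash
python3 -m jog '[{"grip":0,"xyz":[-0.333,0.288,0],"dr":[0,0,0]},{"grip":0,"xyz":[-0.333,0.288,0],"dr":[0,0,0]},{"grip":0,"xyz":[-0.333,0.288,0],"dr":[0,0,0]},{"grip":0,"xyz":[-0.333,0.288,0],"dr":[0,0,0]},{"grip":0,"xyz":[-0.333,0.288,0],"dr":[0,0,0]},{"grip":0,"xyz":[-0.333,0.288,0],"dr":[0,0,0]},{"grip":0,"xyz":[-0.333,0.288,0],"dr":[0,0,0]},{"grip":0,"xyz":[-0.333,0.288,0],"dr":[0,0,0]},{"grip":0,"xyz":[-0.333,0.288,0],"dr":[0,0,0]},{"grip":0,"xyz":[-0.333,0.288,0],"dr":[0,0,0]},{"grip":0,"xyz":[-0.333,0.288,0],"dr":[0,0,0]},{"grip":0,"xyz":[-0.333,0.288,0],"dr":[0,0,0]}]'; python3 -m jog '[{"grip":0,"xyz":[0,0,0],"dr":[0,0,0]},{"grip":0,"xyz":[0,0,0],"dr":[0,0,0]},{"grip":0,"xyz":[0,0,0],"dr":[0,0,0]}]';python3 - <<'E'
from plant import ctrl
import json,pickle
from h import *
s=ctrl.get_state();im=ctrl.read_camera("wrist");cv2.imwrite("pics/w1.png",im[:,:,::-1]);pickle.dump(s,open("w1.pkl","wb"))
print(s["eef_pos"],s["tcp_rot"],s["qpos"])
E
```

```text
time: 2.15
eef_pos: [0.5273, -0.2399, 0.2308]
tcp_rot: [0.843, 0.538, -0.0, 0.0]
contact_force: [-0.3, 0.5, 1.1]
opening: 0.993
time: 2.4
eef_pos: [0.5264, -0.2343, 0.231]
tcp_rot: [0.841, 0.541, -0.0, -0.0]
contact_force: [0.1, 0.5, -0.3]
opening: 0.999
[ 0.5264 -0.2343  0.231 ] [ 0.8412  0.5407 -0.     -0.0005] [-0.5949  0.0709  1.824   0.0003  1.2476 -1.7376]
```

View pics/w1.png

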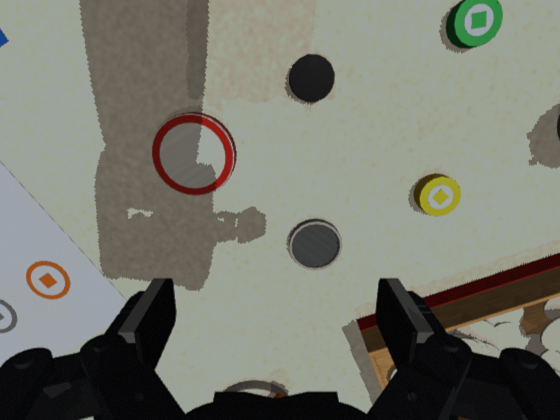

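Wrist picture: red die ring at (194,153), shell (314,243), magnet (311,78), yellow puck (438,195), green puck (478,20). I'll fit these.

```bash
cat > wm.py <<'E'
import sys,pickle
from h import *
from plant import ctrl
def hsvm(im):
    hsv=cv2.cvtColor(im,cv2.COLOR_BGR2HSV)
    r=lambda lo,hi:cv2.inRange(hsv,lo,hi)>0
    return dict(yel=(r((22,130,60),(34,255,255)),.018),ring=(r((5,150,50),(20,255,255)),.012),green=(r((45,120,40),(85,255,255)),.018),
     red=(r((0,120,60),(6,255,255))|r((172,120,60),(180,255,255)),.02),blue=(r((100,120,30),(125,255,255)),.02),mag=(r((0,0,0),(180,255,55)),.014),shell=(r((0,0,50),(180,70,105)),.012))
if __name__=="__main__":
    n=sys.argv[1];im=cv2.imread(f"pics/{n}.png");c=cam("wrist",pickle.load(open(n+".pkl","rb")),ctrl)
    for k,(m,z) in hsvm(im).items():
        for i,s,ce,l in blobs(m,300):
            if s[2]<150 and s[3]<150:
                p,rad,e=hullfit(c,l,z)
                if e<.002: print(k,s,"c",ce.round(0),p,"R",rad.round(4),e.round(4))
E
python3 wm.py w1; python3 -c "
import cv2;im=cv2.imread('pics/w1.png');print(im[243,255:375:4].mean(1).astype(int));print(cv2.cvtColor(im,cv2.COLOR_BGR2HSV)[243,270:360:6])"
```

```text
yel [418 174  43  42 837] c [438. 194.] [ 0.6163 -0.0866] R 0.0218 0.0011
ring [ 26 261  44  38 405] c [ 48. 279.] [ 0.5297 -0.5269] R 0.024 0.0004
green [ 453    0   49   47 1088] c [476.  22.] [ 0.4718 -0.0096] R 0.0206 0.0014
red [ 152  115   81   80 1671] c [192. 153.] [ 0.4719 -0.3021] R 0.04 0.0003
mag [ 289   55   45   47 1666] c [311.  78.] [ 0.4541 -0.1641] R 0.0209 0.0003
shell [ 292  224   48   44 1616] c [315. 246.] [ 0.6192 -0.2277] R 0.0265 0.0003
[155 156 151 154 154 153 154 152  95 126  63  61  61  61  61  58  61  61
  58  60  61  72 156 155 155 155 153 157 157 157]
[[ 42  27 162]
 [ 39  30 162]
 [ 37  29 161]
 [ 21  42  98]
 [ 90   4  64]
 [ 60   4  62]
 [ 60   4  63]
 [ 70  12  62]
 [ 45   8  62]
 [ 60   4  61]
 [ 75   8  61]
 [ 60   9  58]
 [ 51  16 161]
 [ 43  25 162]
 [ 44  20 163]]
```

```bash
python3 d.py .619 -.227 .09; python3 - <<'E'
from h import *
from plant import ctrl
import pickle
im=cv2.imread("pics/w1.png");c=cam("wrist",pickle.load(open("w1.pkl","rb")),ctrl)
g=cv2.cvtColor(im,cv2.COLOR_BGR2GRAY);m=np.zeros_like(g);m[205:280,275:355]=(g<140)[205:280,275:355]
for i,s,ce,l in blobs(m,500):
  for z in (.012,.006): print(s,z,hullfit(c,l,z))
E
```

```text
t 2.45 pos [ 0.5265 -0.2343  0.2313] xdir [0.4151 0.9098 0.0003] tilt [-0.0002  0.0004 -1.    ] q [-0.5948  0.0705  1.8239  0.0002  1.2475 -1.7376] F [-0.0587  0.6974 -0.1102] op 0.9983440249978541
shift mm [ 45.   81.2 141.3]
[ 286  218   57   52 2271] 0.012 (array([ 0.6162, -0.2282]), np.float64(0.0309287363371062), np.float64(0.0006254582578802043))
[ 286  218   57   52 2271] 0.006 (array([ 0.6189, -0.2286]), np.float64(0.03144170054525438), np.float64(0.00063583170788103))
```

```bash
python3 -m jog '[{"grip":0,"xyz":[0.044,0.080,0.05],"dr":[0,0,0]},{"grip":0,"xyz":[0.044,0.080,0.10],"dr":[0,0,0]},{"grip":0,"xyz":[0.044,0.080,0.14],"dr":[0,0,0]},{"grip":0,"xyz":[0.044,0.080,0.14],"dr":[0,0,0]},{"grip":0,"xyz":[0.044,0.080,0.14],"dr":[0,0,0]},{"grip":0,"xyz":[0.044,0.080,0.14],"dr":[0,0,0]},{"grip":0,"xyz":[0.044,0.080,0.14],"dr":[0,0,0]},{"grip":0,"xyz":[0.044,0.080,0.14],"dr":[0,0,0]}]'; python3 d.py .618 -.2275 -.003; python3 - <<'E'
from plant import ctrl
import json,pickle
from h import *
s=ctrl.get_state();im=ctrl.read_camera("wrist");cv2.imwrite("pics/w2.png",im[:,:,::-1]);pickle.dump(s,open("w2.pkl","wb"))
E
python3 wm.py w2
```

```text
time: 3.12
eef_pos: [0.619, -0.2299, 0.0951]
tcp_rot: [0.842, 0.54, 0.001, 0.002]
contact_force: [-0.1, -0.5, 0.4]
opening: 0.998
t 3.1167 pos [ 0.619  -0.2299  0.0951] xdir [ 0.4164  0.9092 -0.0005] tilt [ 0.0047 -0.0027 -1.    ] q [-0.509   0.3866  1.7122 -0.0001  1.0374 -1.6502] F [-0.0996 -0.4543  0.3905] op 0.9982916264038468
shift mm [ 1.8 -2.4 98.1]
yel [ 449   92   77   72 2792] c [486. 125.] [ 0.6162 -0.0876] R 0.0223 0.0015
yel [476 115  29  29 427] c [490. 129.] [ 0.6184 -0.0858] R 0.0069 0.0008
mag [103   0  28 117 329] c [122.  59.] [ 0.4714 -0.3025] R 0.0415 0.0006
mag [100   0  39 122 667] c [128.  61.] [ 0.4753 -0.2972] R 0.0389 0.0013
shell [ 48   0  80 128 446] c [107.  77.] [ 0.4699 -0.3053] R 0.0427 0.0007
shell [ 240  179   79   79 3971] c [278. 213.] [ 0.6207 -0.2282] R 0.0276 0.001
```

View pics/w2.png

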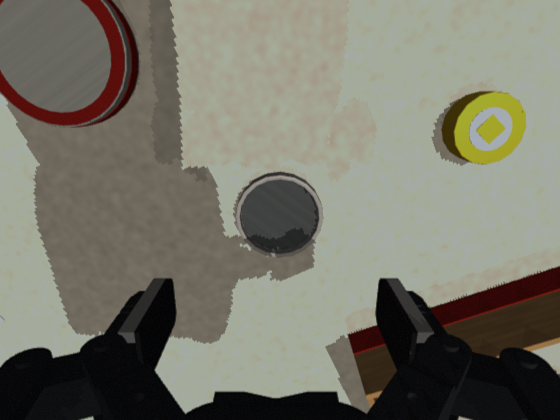

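```bash
python3 -m jog '[{"grip":0,"xyz":[0.002,-0.001,0.04],"dr":[0,0,0]},{"grip":0,"xyz":[0.002,-0.001,0.06],"dr":[0,0,0]},{"grip":0,"xyz":[0.002,-0.001,0.075],"dr":[0,0,0]},{"grip":0,"xyz":[0.002,-0.001,0.085],"dr":[0,0,0]},{"grip":0,"xyz":[0.002,-0.001,0.09],"dr":[0,0,0]},{"grip":0,"xyz":[0.002,-0.001,0.09],"dr":[0,0,0]},{"grip":0,"xyz":[0.002,-0.001,0.09],"dr":[0,0,0]},{"grip":0,"xyz":[0.002,-0.001,0.09],"dr":[0,0,0]}]'; python3 d.py .619 -.228 -.003; 
```

```text
time: 3.83
eef_pos: [0.6187, -0.2277, 0.0031]
tcp_rot: [0.842, 0.54, 0.001, 0.001]
contact_force: [0.8, 0.2, -0.8]
opening: 1.0
t 3.8333 pos [ 0.6187 -0.2277  0.0031] xdir [ 0.4168  0.909  -0.0002] tilt [ 0.0026 -0.0014 -1.    ] q [-0.5062  0.5118  1.7347  0.      0.8921 -1.6471] F [ 0.7781  0.2122 -0.7821] op 0.9997972895841638
shift mm [-0.2  0.4  6.1]
```

```bash
python3 -m jog '[{"grip":0,"xyz":[0,0,0.005],"dr":[0,0,0]},{"grip":0,"xyz":[0,0,0.005],"dr":[0,0,0]},{"grip":0.6,"xyz":[0,0,0.005],"dr":[0,0,0]},{"grip":0.6,"xyz":[0,0,0.005],"dr":[0,0,0]},{"grip":0.6,"xyz":[0,0,0.005],"dr":[0,0,0]},{"grip":0.6,"xyz":[0,0,0.005],"dr":[0,0,0]},{"grip":0.6,"xyz":[0,0,0.005],"dr":[0,0,0]},{"grip":0.6,"xyz":[0,0,0.005],"dr":[0,0,0]},{"grip":0.6,"xyz":[0,0,0.005],"dr":[0,0,0]},{"grip":0.6,"xyz":[0,0,0.005],"dr":[0,0,0]}]' 40; python3 d.py .619 -.228 -.003;  python3 - <<'E'
from plant import ctrl
import json,pickle
from h import *
s=ctrl.get_state();im=ctrl.read_camera("wrist");cv2.imwrite("pics/w3.png",im[:,:,::-1]);pickle.dump(s,open("w3.pkl","wb"))
E
```

```text
time: 4.67
eef_pos: [0.618, -0.2272, -0.0031]
tcp_rot: [0.842, 0.54, 0.0, 0.0]
contact_force: [-0.2, 0.1, 3.9]
opening: 0.675
t 4.6667 pos [ 0.618  -0.2272 -0.0031] xdir [ 0.4167  0.9091 -0.0001] tilt [ 0.001  -0.0005 -1.    ] q [-0.5061  0.5205  1.7359  0.      0.884  -1.6472] F [-0.2047  0.0506  3.925 ] op 0.6754926397174387
shift mm [-0.3  1.2 -0.1]
```

View pics/w3.png

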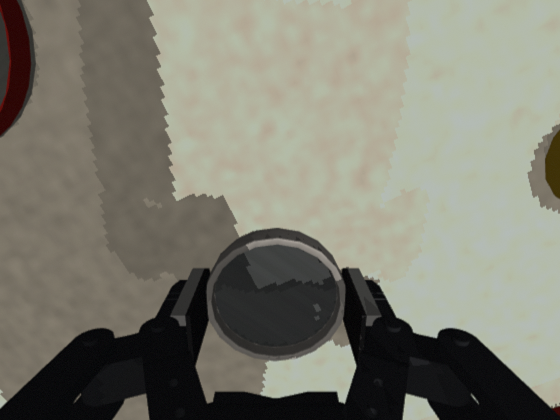

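Shell sits between the pads (rim centre about (276,293)). Fit it to get its offset from the TCP, then lift.

```bash
cat > off.py <<'E'
import sys,pickle
from h import *
from plant import ctrl
# off.py name loV hiV z(top height world) : dark inner/outer shell fit, offset in tool frame
n=sys.argv[1];z=float(sys.argv[2]);s=pickle.load(open(n+".pkl","rb"));c=cam("wrist",s,ctrl)
im=cv2.imread(f"pics/{n}.png");g=cv2.cvtColor(im,cv2.COLOR_BGR2GRAY)
m=((g>45)&(g<95)).astype(np.uint8);m[:, :213]=0;m[:,338:]=0;m[:240]=0;m[355:]=0
m=cv2.morphologyEx(m,cv2.MORPH_OPEN,np.ones((5,5)))
R=Ro.from_quat(s["tcp_rot"]).as_matrix()
for i,st,ce,l in blobs(m,800):
    p,r,e=hullfit(c,l,z);print(st,p,r,e,"tool offset mm",(R.T@(np.r_[p,s["eef_pos"][2]]-s["eef_pos"])*1000).round(1))
E
python3 off.py w3 .012
python3 -m jog '[{"grip":0.6,"xyz":[0,0,-0.02],"dr":[0,0,0]},{"grip":0.6,"xyz":[0,0,-0.05],"dr":[0,0,0]},{"grip":0.6,"xyz":[0,0,-0.08],"dr":[0,0,0]},{"grip":0.6,"xyz":[0,0,-0.08],"dr":[0,0,0]},{"grip":0.6,"xyz":[0,0,-0.08],"dr":[0,0,0]},{"grip":0.6,"xyz":[0,0,-0.08],"dr":[0,0,0]}]'; python3 d.py .472 -.302 .077;  python3 - <<'E'
from plant import ctrl
import json,pickle
from h import *
s=ctrl.get_state();im=ctrl.read_camera("wrist");cv2.imwrite("pics/w4.png",im[:,:,::-1]);pickle.dump(s,open("w4.pkl","wb"))
E
python3 off.py w4 .092
```

```text
[ 213  245  117   43 2993] [ 0.6049 -0.2237] 0.01603631599381834 0.005344917378528721 tool offset mm [ -2.3 -13.3  -0. ]
time: 5.22
eef_pos: [0.6165, -0.2264, 0.0749]
tcp_rot: [0.842, 0.54, -0.001, -0.001]
contact_force: [-0.3, -0.4, -0.9]
opening: 0.677
t 5.2167 pos [ 0.6165 -0.2264  0.0749] xdir [0.4167 0.909  0.0002] tilt [-0.0024  0.0013 -1.    ] q [-0.5062  0.4091  1.7239 -0.      1.0113 -1.6472] F [-0.3311 -0.4423 -0.9292] op 0.6767160647255738
shift mm [-128.9  -99.9   -1.9]
[ 253  245   77   43 2453] [ 0.6037 -0.2153] 0.012182989705599521 0.0029233474663242277 tool offset mm [  4.8 -16.2   0. ]
[264 320  74  35 891] [ 0.6311 -0.2243] 0.013765241468229453 0.0030662010060881523 tool offset mm [ 8.  12.4 -0. ]
```

View pics/w4.png

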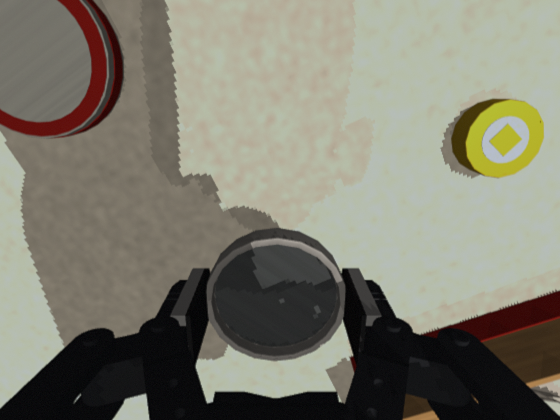

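```bash
python3 - <<'E'
from h import *
from plant import ctrl
import pickle
s=pickle.load(open("w4.pkl","rb"));c=cam("wrist",s,ctrl);R=Ro.from_quat(s["tcp_rot"]).as_matrix()
g=cv2.cvtColor(cv2.imread("pics/w4.png"),cv2.COLOR_BGR2GRAY)
print(g[224:256,290]);print(g[340:368,290])
for uv in [(276,238),(276,229),(276,360),(209,295),(343,295)]:
    p=ray(c,uv,s["eef_pos"][2]+.0155); print(uv,(R.T@(p-s["eef_pos"])*1000).round(1))
crop=cv2.imread("pics/w4.png")[220:370,190:360];cv2.imwrite("pics/w4c.png",cv2.resize(crop,None,fx=4,fy=4,interpolation=cv2.INTER_CUBIC))
E
```

```text
[177 176 175 176 177 157  87  58  58  60  59  60  61  58  60  78 128 158
 149 140 137 128 103  68  65  67  67  66  65  63  63  65]
[ 45  42  43  41  41  48  51  50  48  48  48  48  48  52  72  93  86  82
  99 143 185 186 185 185 186 185 184 185]
(276, 238) [ -0.  -28.1 -15.4]
(276, 229) [ -0.  -31.9 -15.4]
(276, 360) [  0.   30.6 -15.6]
(209, 295) [-27.8  -2.5 -15.5]
(343, 295) [ 27.8  -2.5 -15.5]
```

View pics/w4c.png

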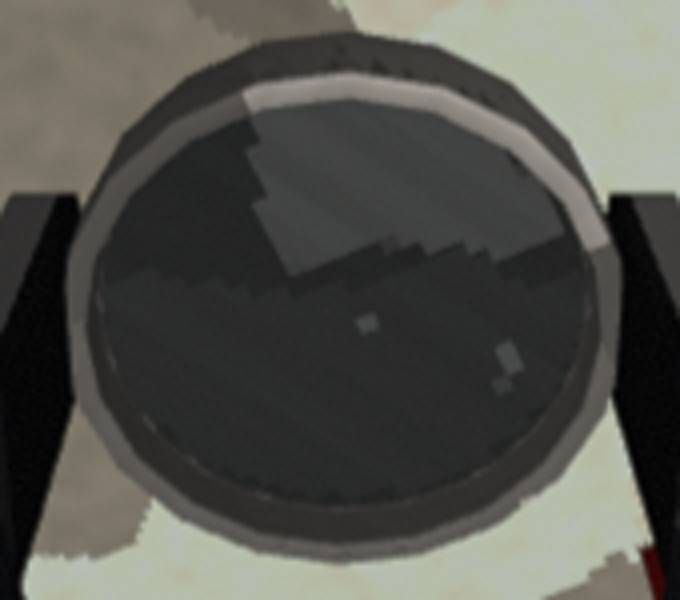

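```bash
python3 d.py .4709 -.3015 .075; python3 -m jog '[{"grip":0.6,"xyz":[-0.030,-0.024,0],"dr":[0,0,0]},{"grip":0.6,"xyz":[-0.060,-0.047,0],"dr":[0,0,0]},{"grip":0.6,"xyz":[-0.090,-0.070,0],"dr":[0,0,0]},{"grip":0.6,"xyz":[-0.115,-0.090,0],"dr":[0,0,0]},{"grip":0.6,"xyz":[-0.130,-0.101,0],"dr":[0,0,0]},{"grip":0.6,"xyz":[-0.130,-0.101,0.02],"dr":[0,0,0]},{"grip":0.6,"xyz":[-0.130,-0.101,0.035],"dr":[0,0,0]},{"grip":0.6,"xyz":[-0.130,-0.101,0.035],"dr":[0,0,0]},{"grip":0.6,"xyz":[-0.130,-0.101,0.035],"dr":[0,0,0]},{"grip":0.6,"xyz":[-0.130,-0.101,0.035],"dr":[0,0,0]}]'; python3 d.py .4709 -.3015 .017
```

```text
t 5.2667 pos [ 0.616  -0.2262  0.074 ] xdir [0.4168 0.909  0.0003] tilt [-0.0037  0.0021 -1.    ] q [-0.5063  0.41    1.7246 -0.      1.0113 -1.6472] F [ 0.268  -0.1665 -0.5766] op 0.67671000898473
shift mm [-128.9 -100.5   -0.7]
time: 6.1
eef_pos: [0.4714, -0.3027, 0.0408]
tcp_rot: [0.842, 0.54, -0.0, -0.001]
contact_force: [0.4, 0.2, -1.0]
opening: 0.677
t 6.1 pos [ 0.4714 -0.3027  0.0408] xdir [0.4164 0.9092 0.0004] tilt [-0.001   0.0009 -1.    ] q [-0.7519  0.2739  1.9785 -0.      0.8906 -1.8932] F [ 0.362   0.2025 -0.9706] op 0.6770625797489972
shift mm [ 0.9 -1.  23.8]
```

```bash
python3 -m jog '[{"grip":0.6,"xyz":[0.001,-0.001,0.01],"dr":[0,0,0]},{"grip":0.6,"xyz":[0.001,-0.001,0.017],"dr":[0,0,0]},{"grip":0.6,"xyz":[0.001,-0.001,0.02],"dr":[0,0,0]},{"grip":0.6,"xyz":[0.001,-0.001,0.021],"dr":[0,0,0]},{"grip":0.6,"xyz":[0.001,-0.001,0.021],"dr":[0,0,0]},{"grip":0.6,"xyz":[0.001,-0.001,0.021],"dr":[0,0,0]}]'; python3 d.py .4709 -.3015 .017; python3 - <<'E'
from plant import ctrl
import json,pickle
from h import *
s=ctrl.get_state();im=ctrl.read_camera("wrist");cv2.imwrite("pics/w5.png",im[:,:,::-1]);pickle.dump(s,open("w5.pkl","wb"))
E
```

```text
time: 6.6
eef_pos: [0.4712, -0.3018, 0.0204]
tcp_rot: [0.842, 0.54, 0.0, 0.0]
contact_force: [0.8, -0.7, -1.1]
opening: 0.674
t 6.6 pos [ 0.4712 -0.3018  0.0204] xdir [ 0.4166  0.9091 -0.0001] tilt [ 0.0002 -0.0001 -1.    ] q [-0.7509  0.3062  1.9846  0.      0.8506 -1.892 ] F [ 0.7877 -0.6652 -1.1021] op 0.6736411973758967
shift mm [ 0.1 -0.4  3.4]
```

View pics/w5.png

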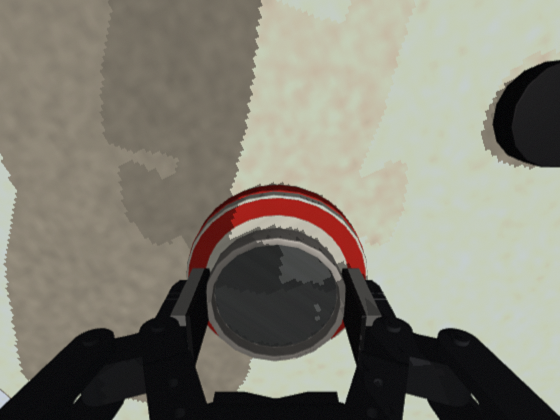

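The shell hovers about 3 mm over the red die, with both centred near column 276. Lower it the rest of the way.

```bash
python3 -m jog '[{"grip":0.6,"xyz":[0,0,0.001],"dr":[0,0,0]},{"grip":0.6,"xyz":[0,0,0.002],"dr":[0,0,0]},{"grip":0.6,"xyz":[0,0,0.003],"dr":[0,0,0]},{"grip":0.6,"xyz":[0,0,0.0035],"dr":[0,0,0]},{"grip":0.6,"xyz":[0,0,0.0035],"dr":[0,0,0]},{"grip":0.6,"xyz":[0,0,0.0035],"dr":[0,0,0]}]'; python3 d.py .4709 -.3015 .017
```

```text
time: 7.15
eef_pos: [0.4711, -0.3018, 0.0169]
tcp_rot: [0.842, 0.54, -0.0, 0.0]
contact_force: [0.5, 0.3, -0.1]
opening: 0.673
t 7.15 pos [ 0.4711 -0.3018  0.0169] xdir [ 0.4167  0.9091 -0.    ] tilt [-0. -0. -1.] q [-0.7511  0.3122  1.9853 -0.      0.8442 -1.892 ] F [ 0.4895  0.3297 -0.1422] op 0.6728266736853461
shift mm [ 0.2 -0.3 -0.1]
```

```bash
python3 -m jog '[{"grip":0.6,"xyz":[0,0,0.0006],"dr":[0,0,0]},{"grip":0.6,"xyz":[0,0,0.0006],"dr":[0,0,0]},{"grip":0.6,"xyz":[0,0,0.0006],"dr":[0,0,0]}]'; python3 -m jog '[{"grip":0.6,"xyz":[0,0,0.0006],"dr":[0,0,0]},{"grip":0.6,"xyz":[0,0,0.0006],"dr":[0,0,0]},{"grip":0.6,"xyz":[0,0,0.0006],"dr":[0,0,0]}]'
```

```text
time: 7.4
eef_pos: [0.4711, -0.3018, 0.0169]
tcp_rot: [0.842, 0.54, -0.0, -0.0]
contact_force: [-2.4, 2.5, 6.1]
opening: 0.675
time: 7.65
eef_pos: [0.4711, -0.3018, 0.0168]
tcp_rot: [0.842, 0.54, -0.0, -0.0]
contact_force: [-3.5, 2.7, 8.6]
opening: 0.677
```

Contact made (8.6 N). Release and rise.

```bash
python3 -m jog '[{"grip":0.5,"xyz":[0,0,-0.0008],"dr":[0,0,0]},{"grip":0.2,"xyz":[0,0,-0.001],"dr":[0,0,0]},{"grip":0.1,"xyz":[0,0,-0.001],"dr":[0,0,0]},{"grip":0.1,"xyz":[0,0,-0.001],"dr":[0,0,0]},{"grip":0.1,"xyz":[0,0,-0.001],"dr":[0,0,0]},{"grip":0.1,"xyz":[0,0,-0.03],"dr":[0,0,0]},{"grip":0.1,"xyz":[0,0,-0.06],"dr":[0,0,0]},{"grip":0.1,"xyz":[0,0,-0.10],"dr":[0,0,0]},{"grip":0.1,"xyz":[0,0,-0.10],"dr":[0,0,0]},{"grip":0.1,"xyz":[0,0,-0.10],"dr":[0,0,0]},{"grip":0.1,"xyz":[0,0,-0.10],"dr":[0,0,0]}]'; python3 d.py .472 -.302 .12;python3 - <<'E'
from plant import ctrl
import json,pickle
from h import *
s=ctrl.get_state();im=ctrl.read_camera("wrist");cv2.imwrite("pics/w6.png",im[:,:,::-1]);pickle.dump(s,open("w6.pkl","wb"))
im=ctrl.read_camera("top");cv2.imwrite("pics/t6.png",im[:,:,::-1])
E
python3 wm.py w6
```

```text
time: 8.57
eef_pos: [0.4709, -0.3016, 0.1153]
tcp_rot: [0.842, 0.54, -0.0, -0.0]
contact_force: [-0.2, 0.2, -0.9]
opening: 0.9
t 8.5667 pos [ 0.4709 -0.3016  0.1153] xdir [0.4167 0.9091 0.0001] tilt [-0.0002  0.0002 -1.    ] q [-0.7511  0.1593  1.9537  0.      1.0288 -1.8921] F [-0.1631  0.2056 -0.9083] op 0.900220780465103
shift mm [ 0.1  1.2 -4.7]
red [ 220  159  113  107 2824] c [276. 205.] [ 0.4718 -0.3018] R 0.0401 0.0002
mag [ 414   73   73   66 3745] c [450. 105.] [ 0.4526 -0.1658] R 0.0222 0.001
shell [ 231  177   84   84 3857] c [274. 215.] [ 0.4783 -0.3063] R 0.0313 0.0018
```

View pics/w6.png

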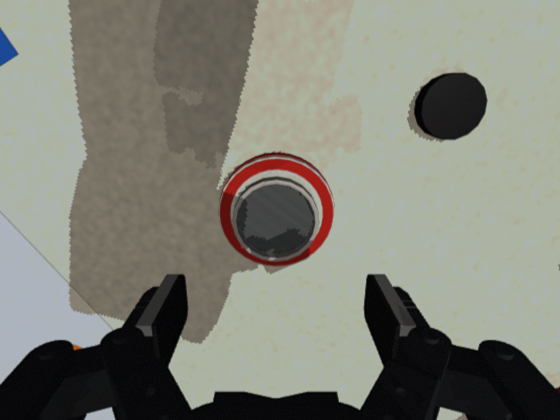

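```bash
cat > sh.py <<'E'
import sys,pickle
from h import *
from plant import ctrl
n=sys.argv[1];s=pickle.load(open(n+".pkl","rb"));c=cam("wrist",s,ctrl)
g=cv2.cvtColor(cv2.imread(f"pics/{n}.png"),cv2.COLOR_BGR2GRAY)
for th in (80,90,100):
  m=(g<th).astype(np.uint8)
  for i,st,ce,l in blobs(m,1500):
    if st[2]<120 and st[3]<120 and 230<ce[0]<320:
        print(th,st,ce,hullfit(c,l,.032))
crop=cv2.imread(f"pics/{n}.png")[145:275,210:345];cv2.imwrite(f"pics/{n}c.png",cv2.resize(crop,None,fx=4,fy=4,interpolation=cv2.INTER_CUBIC))
E
python3 sh.py w6
```

```text
80 [ 220  159  113  107 2715] [274.4519 208.2335] (array([ 0.4681, -0.3004]), np.float64(0.037917480866593405), np.float64(0.00022806183762909277))
80 [ 236  185   79   73 4538] [275.0643 221.0855] (array([ 0.4728, -0.303 ]), np.float64(0.026561930762739498), np.float64(0.0003199405014779031))
90 [ 219  159  114  108 7930] [274.0636 215.8884] (array([ 0.4681, -0.3005]), np.float64(0.038147600285996515), np.float64(0.0003713882894894919))
100 [ 218  152  115  115 8545] [273.7299 213.2946] (array([ 0.4669, -0.3   ]), np.float64(0.03902767781098065), np.float64(0.0012612897046890687))
```

View pics/w6c.png

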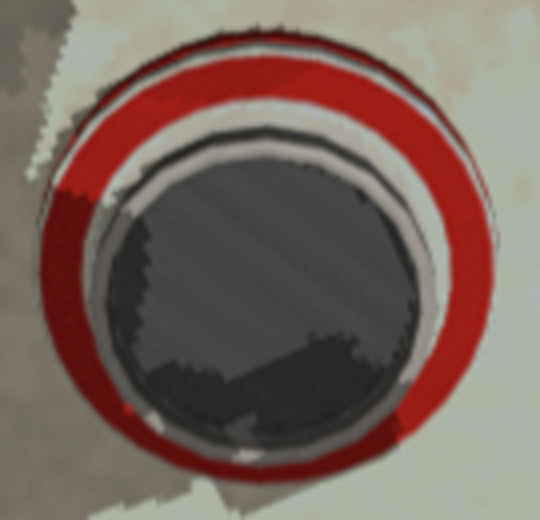

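```bash
python3 d.py .619 -.0865 .10
```

```text
t 8.6667 pos [ 0.4701 -0.3008  0.1136] xdir [0.4167 0.909  0.0012] tilt [-0.0026  0.0025 -1.    ] q [-0.7511  0.1611  1.9552  0.0001  1.0289 -1.8921] F [ 0.1537 -0.4215  0.1937] op 0.901221595881905
shift mm [256.9  46.1  13.8]
```

```bash
python3 -m jog '[{"grip":0.1,"xyz":[0.04,0.007,0],"dr":[0,0,0]},{"grip":0.1,"xyz":[0.08,0.014,0],"dr":[0,0,0]},{"grip":0.1,"xyz":[0.12,0.021,0],"dr":[0,0,0]},{"grip":0.1,"xyz":[0.16,0.028,0],"dr":[0,0,0]},{"grip":0.1,"xyz":[0.20,0.035,0],"dr":[0,0,0]},{"grip":0.1,"xyz":[0.235,0.042,0.005],"dr":[0,0,0]},{"grip":0.1,"xyz":[0.256,0.045,0.01],"dr":[0,0,0]},{"grip":0.1,"xyz":[0.256,0.045,0.01],"dr":[0,0,0]},{"grip":0.1,"xyz":[0.256,0.045,0.01],"dr":[0,0,0]},{"grip":0.1,"xyz":[0.256,0.045,0.01],"dr":[0,0,0]},{"grip":0.1,"xyz":[0.256,0.045,0.01],"dr":[0,0,0]}]';python3 - <<'E'
from plant import ctrl
import json,pickle
from h import *
s=ctrl.get_state();im=ctrl.read_camera("wrist");cv2.imwrite("pics/w7.png",im[:,:,::-1]);pickle.dump(s,open("w7.pkl","wb"))
E
python3 wm.py w7;python3 d.py .619 -.0865 .007
```

```text
time: 9.58
eef_pos: [0.6178, -0.0888, 0.1049]
tcp_rot: [0.842, 0.539, -0.001, -0.0]
contact_force: [0.4, 0.5, 0.6]
opening: 0.898
yel [ 249  181   63   64 1964] c [280. 211.] [ 0.6166 -0.0853] R 0.0219 0.0008
shell [546  72  14  82 424] c [552. 116.] [0.6372 0.1356] R 0.0369 0.0017
t 9.6333 pos [ 0.618  -0.089   0.1053] xdir [ 0.4182  0.9083 -0.0003] tilt [-0.0008 -0.     -1.    ] q [-0.3052  0.3059  1.7969 -0.0003  1.0396 -1.4444] F [-1.6121 -0.8733 -0.1285] op 0.9015251017665369
shift mm [ 2.7 -0.  98.3]
```

View pics/w7.png

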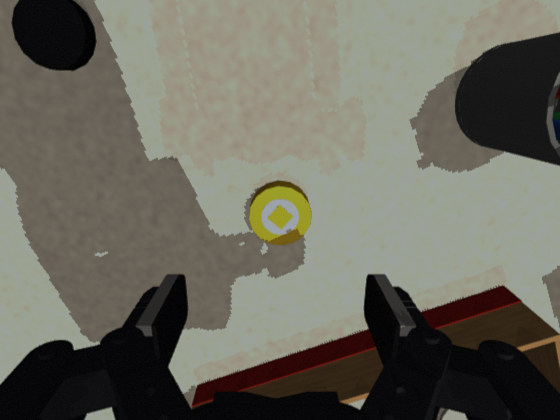

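```bash
cat > spot.py <<'E'
import sys,pickle
from h import *
from plant import ctrl
# white spot: spot.py name u v z half
n=sys.argv[1];u,v,z,h=map(float,sys.argv[2:6]);s=pickle.load(open(n+".pkl","rb"));c=cam("wrist",s,ctrl)
im=cv2.imread(f"pics/{n}.png");hsv=cv2.cvtColor(im,cv2.COLOR_BGR2HSV)
m=((hsv[...,1]<90)&(hsv[...,2]>90)).astype(np.uint8);k=np.zeros_like(m);u,v,h=int(u),int(v),int(h);k[v-h:v+h,u-h:u+h]=1
R=Ro.from_quat(s["tcp_rot"]).as_matrix()
for i,st,ce,l in blobs(m&k,60):
    p,r,e=hullfit(c,l,z);print(st,ce,p,r,e,"tool mm",(R.T@(np.r_[p,s["eef_pos"][2]]-s["eef_pos"])*1000).round(1))
E
python3 spot.py w7 280 216 .018 22
```

```text
[261 199  38  36 734] [279.7575 216.1022] [ 0.6183 -0.0861] 0.012780724604917242 0.00019943219941824628 tool mm [ 2.7 -0.7 -0. ]
```

```bash
python3 -m jog '[{"grip":0.1,"xyz":[0.003,-0.0005,0.03],"dr":[0,0,0]},{"grip":0.1,"xyz":[0.003,-0.0005,0.06],"dr":[0,0,0]},{"grip":0.1,"xyz":[0.003,-0.0005,0.08],"dr":[0,0,0]},{"grip":0.1,"xyz":[0.003,-0.0005,0.09],"dr":[0,0,0]},{"grip":0.1,"xyz":[0.003,-0.0005,0.096],"dr":[0,0,0]},{"grip":0.1,"xyz":[0.003,-0.0005,0.096],"dr":[0,0,0]},{"grip":0.1,"xyz":[0.003,-0.0005,0.096],"dr":[0,0,0]},{"grip":0.1,"xyz":[0.003,-0.0005,0.096],"dr":[0,0,0]}]'; python3 d.py .6183 -.0861 .007
```

```text
time: 10.3
eef_pos: [0.6208, -0.0855, 0.0115]
tcp_rot: [0.842, 0.54, 0.001, 0.001]
contact_force: [-0.4, 0.8, 0.2]
opening: 0.897
t 10.3 pos [ 0.6208 -0.0855  0.0115] xdir [0.417  0.9089 0.0004] tilt [ 0.0032 -0.001  -1.    ] q [-0.2986  0.4409  1.8194 -0.      0.8779 -1.4392] F [-0.3779  0.8051  0.2068] op 0.8973810646629179
shift mm [-1.6 -2.   4.5]
```

```bash
python3 -m jog '[{"grip":0.1,"xyz":[0,0,0.003],"dr":[0,0,0]},{"grip":0.1,"xyz":[0,0,0.003],"dr":[0,0,0]},{"grip":0.1,"xyz":[0,0,0.003],"dr":[0,0,0]}]'; python3 d.py .6183 -.0861 .007
```

```text
time: 10.55
eef_pos: [0.6198, -0.0849, 0.0072]
tcp_rot: [0.842, 0.54, 0.0, 0.0]
contact_force: [0.4, -0.2, -0.6]
opening: 0.9
t 10.55 pos [ 0.6198 -0.0849  0.0072] xdir [0.4166 0.9091 0.0001] tilt [ 0.0008 -0.0003 -1.    ] q [-0.2981  0.4468  1.8211 -0.      0.8729 -1.4392] F [ 0.4444 -0.2239 -0.6248] op 0.899942024711699
shift mm [-1.7 -0.8  0.2]
```

```bash
python3 -m jog '[{"grip":0.1,"xyz":[-0.0015,-0.0005,0],"dr":[0,0,0]},{"grip":0.1,"xyz":[-0.0015,-0.0005,0],"dr":[0,0,0]},{"grip":0.7,"xyz":[-0.0015,-0.0005,0],"dr":[0,0,0]},{"grip":0.7,"xyz":[-0.0015,-0.0005,0],"dr":[0,0,0]},{"grip":0.7,"xyz":[-0.0015,-0.0005,0],"dr":[0,0,0]},{"grip":0.7,"xyz":[-0.0015,-0.0005,0],"dr":[0,0,0]},{"grip":0.7,"xyz":[-0.0015,-0.0005,0],"dr":[0,0,0]},{"grip":0.7,"xyz":[-0.0015,-0.0005,0],"dr":[0,0,0]},{"grip":0.7,"xyz":[-0.0015,-0.0005,0],"dr":[0,0,0]},{"grip":0.7,"xyz":[-0.0015,-0.0005,0],"dr":[0,0,0]}]' 40; python3 d.py .6183 -.0861 .007; python3 - <<'E'
from plant import ctrl
import json,pickle
from h import *
s=ctrl.get_state();im=ctrl.read_camera("wrist");cv2.imwrite("pics/w8.png",im[:,:,::-1]);pickle.dump(s,open("w8.pkl","wb"))
E
python3 spot.py w8 276 292 .018 35
```

```text
time: 11.38
eef_pos: [0.6188, -0.0861, 0.007]
tcp_rot: [0.842, 0.54, 0.0, 0.0]
contact_force: [0.4, -0.5, 2.1]
opening: 0.493
t 11.3833 pos [ 0.6188 -0.0861  0.007 ] xdir [0.4167 0.909  0.0002] tilt [ 0.0009 -0.0002 -1.    ] q [-0.3005  0.4456  1.8232  0.0001  0.8719 -1.4415] F [ 0.4008 -0.5028  2.0696] op 0.49337877511378087
shift mm [-0.2 -0.4  0. ]
[ 246  268   60   53 1688] [275.388  293.1836] [ 0.6187 -0.0863] 0.012792670131389215 0.00013763251542613783 tool mm [-0.2  0.  -0. ]
```

View pics/w8.png

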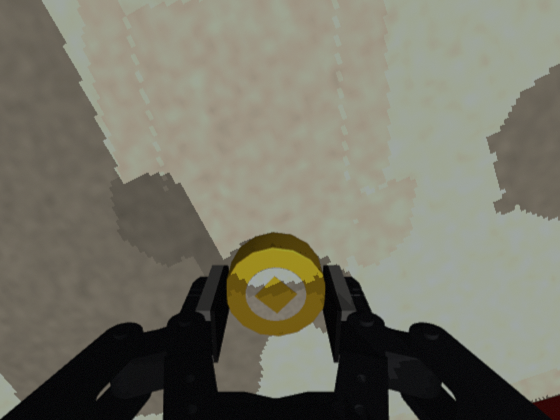

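Puck gripped, spot centre (275,293), right on the tool axis. Lift and carry to the shell.

```bash
python3 -m jog '[{"grip":0.7,"xyz":[0,0,-0.03],"dr":[0,0,0]},{"grip":0.7,"xyz":[0,0,-0.07],"dr":[0,0,0]},{"grip":0.7,"xyz":[0,0,-0.10],"dr":[0,0,0]},{"grip":0.7,"xyz":[-0.04,-0.006,-0.10],"dr":[0,0,0]},{"grip":0.7,"xyz":[-0.08,-0.013,-0.10],"dr":[0,0,0]},{"grip":0.7,"xyz":[-0.12,-0.02,-0.10],"dr":[0,0,0]},{"grip":0.7,"xyz":[-0.16,-0.027,-0.10],"dr":[0,0,0]},{"grip":0.7,"xyz":[-0.20,-0.034,-0.10],"dr":[0,0,0]},{"grip":0.7,"xyz":[-0.24,-0.04,-0.10],"dr":[0,0,0]},{"grip":0.7,"xyz":[-0.258,-0.043,-0.10],"dr":[0,0,0]},{"grip":0.7,"xyz":[-0.258,-0.043,-0.10],"dr":[0,0,0]},{"grip":0.7,"xyz":[-0.258,-0.043,-0.10],"dr":[0,0,0]}]';  python3 -m jog '[{"grip":0.7,"xyz":[0,0,0],"dr":[0,0,0]},{"grip":0.7,"xyz":[0,0,0],"dr":[0,0,0]}]'; python3 d.py .4725 -.3025 .045
```

```text
time: 12.43
eef_pos: [0.4709, -0.303, 0.106]
tcp_rot: [0.842, 0.539, 0.0, -0.001]
contact_force: [1.2, 0.8, -0.5]
opening: 0.491
time: 12.6
eef_pos: [0.4722, -0.3014, 0.1062]
tcp_rot: [0.841, 0.541, 0.0, -0.0]
contact_force: [-0.5, 0.6, -0.3]
opening: 0.49
t 12.6 pos [ 0.4722 -0.3014  0.1062] xdir [0.4153 0.9097 0.0006] tilt [-0.0005  0.0008 -1.    ] q [-0.7493  0.1742  1.9556  0.0004  1.0127 -1.892 ] F [-0.4918  0.6441 -0.3002] op 0.4898403703392127
shift mm [-0.9  0.8 61.2]
```

```bash
python3 -m jog '[{"grip":0.7,"xyz":[-0.0005,0.0005,0.02],"dr":[0,0,0]},{"grip":0.7,"xyz":[-0.0005,0.0005,0.04],"dr":[0,0,0]},{"grip":0.7,"xyz":[-0.0005,0.0005,0.055],"dr":[0,0,0]},{"grip":0.7,"xyz":[-0.0005,0.0005,0.06],"dr":[0,0,0]},{"grip":0.7,"xyz":[-0.0005,0.0005,0.06],"dr":[0,0,0]},{"grip":0.7,"xyz":[-0.0005,0.0005,0.06],"dr":[0,0,0]},{"grip":0.7,"xyz":[-0.0005,0.0005,0.06],"dr":[0,0,0]}]'; python3 d.py .4725 -.3025 .033; python3 - <<'E'
from plant import ctrl
import json,pickle
from h import *
s=ctrl.get_state();im=ctrl.read_camera("wrist");cv2.imwrite("pics/w9.png",im[:,:,::-1]);pickle.dump(s,open("w9.pkl","wb"))
E
```

```text
time: 13.18
eef_pos: [0.4731, -0.3035, 0.0478]
tcp_rot: [0.841, 0.54, 0.0, 0.001]
contact_force: [-0.5, -0.5, -0.7]
opening: 0.495
t 13.1833 pos [ 0.4731 -0.3035  0.0478] xdir [ 0.4159  0.9094 -0.0007] tilt [ 0.0016 -0.0015 -1.    ] q [-0.751   0.2642  1.9746  0.      0.9006 -1.8928] F [-0.5327 -0.5365 -0.7181] op 0.4951354747192719
shift mm [ 0.7 -1.  14.8]
```

View pics/w9.png

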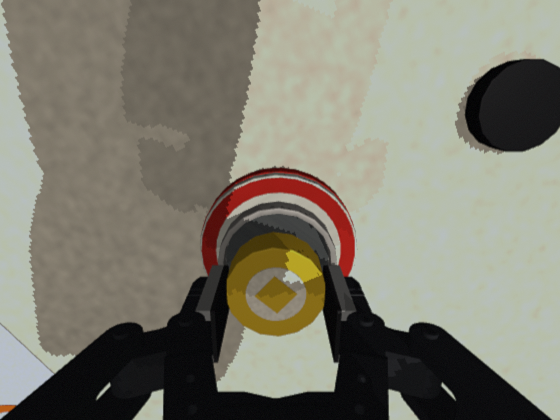

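Puck (col 276) lines up with the shell and die (about col 278). Lowering.

```bash
python3 -m jog '[{"grip":0.7,"xyz":[0.0005,0,0.005],"dr":[0,0,0]},{"grip":0.7,"xyz":[0.0005,0,0.009],"dr":[0,0,0]},{"grip":0.7,"xyz":[0.0005,0,0.011],"dr":[0,0,0]},{"grip":0.7,"xyz":[0.0005,0,0.0125],"dr":[0,0,0]},{"grip":0.7,"xyz":[0.0005,0,0.0125],"dr":[0,0,0]},{"grip":0.7,"xyz":[0.0005,0,0.0125],"dr":[0,0,0]},{"grip":0.7,"xyz":[0.0005,0,0.0125],"dr":[0,0,0]}]'; python3 d.py .4725 -.3025 .033
```

```text
time: 13.82
eef_pos: [0.4723, -0.3029, 0.0342]
tcp_rot: [0.842, 0.54, 0.0, 0.0]
contact_force: [0.5, -0.0, -0.9]
opening: 0.487
t 13.8167 pos [ 0.4723 -0.3029  0.0342] xdir [ 0.4168  0.909  -0.    ] tilt [ 0.0001 -0.0001 -1.    ] q [-0.7511  0.2857  1.9787  0.      0.877  -1.8921] F [ 0.45   -0.0464 -0.8565] op 0.48690240414256175
shift mm [0.5 0.  1.2]
```

```bash
python3 -m jog '[{"grip":0.7,"xyz":[0,0,0.001],"dr":[0,0,0]},{"grip":0.7,"xyz":[0,0,0.001],"dr":[0,0,0]},{"grip":0.7,"xyz":[0,0,0.001],"dr":[0,0,0]}]'; python3 -m jog '[{"grip":0.7,"xyz":[0,0,0.0006],"dr":[0,0,0]},{"grip":0.7,"xyz":[0,0,0.0006],"dr":[0,0,0]},{"grip":0.7,"xyz":[0,0,0.0006],"dr":[0,0,0]}]'
```

```text
time: 14.07
eef_pos: [0.4722, -0.3028, 0.0331]
tcp_rot: [0.842, 0.54, 0.0, -0.0]
contact_force: [-0.1, -0.1, -0.7]
opening: 0.493
time: 14.32
eef_pos: [0.4723, -0.3029, 0.033]
tcp_rot: [0.842, 0.54, -0.0, 0.0]
contact_force: [-1.7, 0.9, 3.5]
opening: 0.492
```

```bash
python3 -m jog '[{"grip":0.45,"xyz":[0,0,-0.0005],"dr":[0,0,0]},{"grip":0.2,"xyz":[0,0,-0.0005],"dr":[0,0,0]},{"grip":0.15,"xyz":[0,0,-0.0005],"dr":[0,0,0]},{"grip":0.15,"xyz":[0,0,-0.0005],"dr":[0,0,0]},{"grip":0.15,"xyz":[0,0,-0.0005],"dr":[0,0,0]},{"grip":0.15,"xyz":[0,0,-0.03],"dr":[0,0,0]},{"grip":0.15,"xyz":[0,0,-0.06],"dr":[0,0,0]},{"grip":0.15,"xyz":[0,0,-0.09],"dr":[0,0,0]},{"grip":0.15,"xyz":[0,0,-0.09],"dr":[0,0,0]},{"grip":0.15,"xyz":[0,0,-0.09],"dr":[0,0,0]},{"grip":0.15,"xyz":[0,0,-0.09],"dr":[0,0,0]}]'; python3 - <<'E'
from plant import ctrl
import json,pickle
from h import *
s=ctrl.get_state();im=ctrl.read_camera("wrist");cv2.imwrite("pics/w10.png",im[:,:,::-1]);pickle.dump(s,open("w10.pkl","wb"))
E
python3 wm.py w10;  python3 spot.py w10 276 215 .044 25; python3 d.py .4545 -.1645 .10
```

```text
time: 15.23
eef_pos: [0.4719, -0.3025, 0.122]
tcp_rot: [0.842, 0.54, -0.0, -0.0]
contact_force: [0.4, 0.6, -1.5]
opening: 0.851
yel [ 243  185   65   67 2220] c [275. 216.] [ 0.4787 -0.3061] R 0.0249 0.0009
yel [263 211  25  24 317] c [275. 222.] [ 0.481  -0.3071] R 0.0076 0.0008
red [ 222  155  111  105 2732] c [277. 202.] [ 0.4718 -0.3018] R 0.0401 0.0002
mag [ 411   72   71   64 3558] c [446. 103.] [ 0.4527 -0.1658] R 0.0222 0.001
[256 204  39  36 784] [275.148  221.5893] [ 0.4719 -0.303 ] 0.012732344943298694 0.0002105918794825708 tool mm [-0.4  0.2 -0. ]
t 15.2833 pos [ 0.4715 -0.3021  0.1211] xdir [0.4167 0.9091 0.0008] tilt [-0.0018  0.0017 -1.    ] q [-0.7511  0.1544  1.9472 -0.      1.0424 -1.8921] F [-1.0367  0.3176 -0.351 ] op 0.8488597255846934
shift mm [118.  -72.7  21.4]
```

View pics/w10.png

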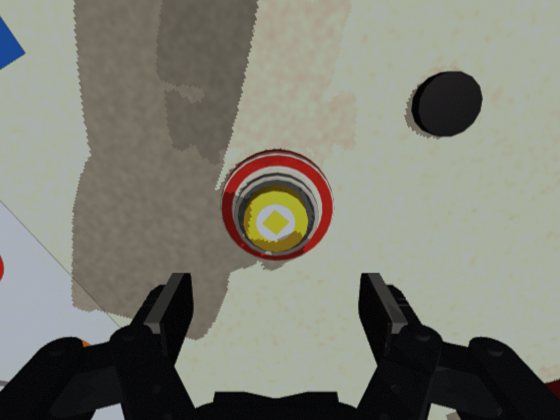

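Stack so far: puck centre (275,221) in shell, within ~1 mm of the die centre. Magnet next at (446,103).

```bash
python3 -m jog '[{"grip":0.15,"xyz":[0.03,-0.018,0],"dr":[0,0,0]},{"grip":0.15,"xyz":[0.06,-0.036,0],"dr":[0,0,0]},{"grip":0.15,"xyz":[0.09,-0.055,0.01],"dr":[0,0,0]},{"grip":0.15,"xyz":[0.118,-0.072,0.02],"dr":[0,0,0]},{"grip":0.15,"xyz":[0.118,-0.072,0.02],"dr":[0,0,0]},{"grip":0.15,"xyz":[0.118,-0.072,0.02],"dr":[0,0,0]},{"grip":0.15,"xyz":[0.118,-0.072,0.02],"dr":[0,0,0]}]'; python3 - <<'E'
from plant import ctrl
import json,pickle
from h import *
s=ctrl.get_state();im=ctrl.read_camera("wrist");cv2.imwrite("pics/w11.png",im[:,:,::-1]);pickle.dump(s,open("w11.pkl","wb"))
g=im.mean(2);print(g[170:260:3,276].astype(int))
E
python3 wm.py w11;   python3 d.py .455 -.1645 .002
```

```text
time: 15.87
eef_pos: [0.4557, -0.1656, 0.1018]
tcp_rot: [0.841, 0.54, -0.0, -0.0]
contact_force: [1.4, -0.7, -0.7]
opening: 0.848
[162 157 158 135   3  26  22  23  22  23  22  22  21  22  22  24  21  20
  22  21  20  21  16  13  51 101  99  97  99 104]
green [ 475  108   70   68 2337] c [508. 140.] [ 0.4697 -0.0091] R 0.0218 0.0012
green [501 133  21  22 380] c [511. 143.] [ 0.4715 -0.0079] R 0.0068 0.0008
mag [ 247  181   62   62 3014] c [277. 211.] [ 0.4529 -0.1632] R 0.0217 0.0006
t 15.9167 pos [ 0.4562 -0.1663  0.1023] xdir [ 0.4171  0.9089 -0.0003] tilt [-0.0002 -0.0002 -1.    ] q [-0.5588  0.0177  2.1345 -0.0003  0.9895 -1.6992] F [0.5229 0.1359 0.2476] op 0.8511050591101174
shift mm [  1.2  -1.8 100.3]
```

View pics/w11.png

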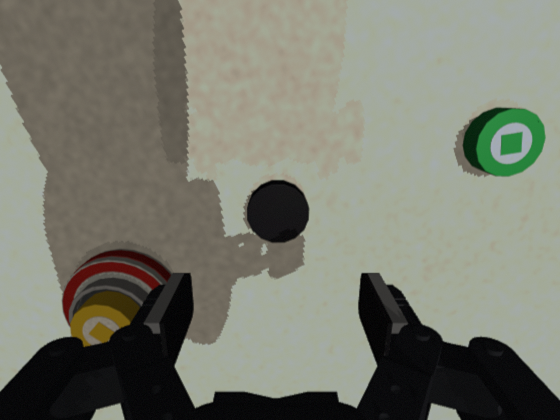

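```bash
python3 - <<'E'
from h import *
from plant import ctrl
import pickle
s=pickle.load(open("w11.pkl","rb"));c=cam("wrist",s,ctrl);g=cv2.cvtColor(cv2.imread("pics/w11.png"),cv2.COLOR_BGR2GRAY)
m=((g>9)&(g<45));k=np.zeros_like(m);k[170:255,240:318]=1
for i,st,ce,l in blobs(m&k,500):
    print(st,ce,hullfit(c,l,.014))
E
python3 d.py .4545 -.164 .002
```

```text
[ 247  184   61   58 2832] [277.2871 212.1716] (array([ 0.4535, -0.1635]), np.float64(0.02122628225676277), np.float64(0.0005039227456008151))
t 15.9167 pos [ 0.4562 -0.1663  0.1023] xdir [ 0.4171  0.9089 -0.0003] tilt [-0.0002 -0.0002 -1.    ] q [-0.5588  0.0177  2.1345 -0.0003  0.9895 -1.6992] F [0.5229 0.1359 0.2476] op 0.8511050591101174
shift mm [  1.4  -2.5 100.3]
```

```bash
python3 -m jog '[{"grip":0.15,"xyz":[0.001,-0.002,0.03],"dr":[0,0,0]},{"grip":0.15,"xyz":[0.001,-0.002,0.06],"dr":[0,0,0]},{"grip":0.15,"xyz":[0.001,-0.002,0.08],"dr":[0,0,0]},{"grip":0.15,"xyz":[0.001,-0.002,0.09],"dr":[0,0,0]},{"grip":0.15,"xyz":[0.001,-0.002,0.096],"dr":[0,0,0]},{"grip":0.15,"xyz":[0.001,-0.002,0.098],"dr":[0,0,0]},{"grip":0.15,"xyz":[0.001,-0.002,0.098],"dr":[0,0,0]},{"grip":0.15,"xyz":[0.001,-0.002,0.098],"dr":[0,0,0]},{"grip":0.15,"xyz":[0.001,-0.002,0.098],"dr":[0,0,0]},{"grip":0.15,"xyz":[0.001,-0.002,0.098],"dr":[0,0,0]}]'; python3 d.py .4542 -.1638 .002
```

```text
time: 16.75
eef_pos: [0.4554, -0.1643, 0.0057]
tcp_rot: [0.842, 0.54, 0.0, 0.001]
contact_force: [0.3, 0.1, -0.1]
opening: 0.85
t 16.75 pos [ 0.4554 -0.1643  0.0057] xdir [ 0.4166  0.9091 -0.0003] tilt [ 0.002  -0.0013 -1.    ] q [-0.5562  0.1901  2.1686 -0.      0.7806 -1.6973] F [ 0.2758  0.0808 -0.1448] op 0.8502639600873897
shift mm [-0.  -1.3  3.7]
```

```bash
python3 -m jog '[{"grip":0.15,"xyz":[0,-0.001,0.002],"dr":[0,0,0]},{"grip":0.15,"xyz":[0,-0.001,0.002],"dr":[0,0,0]},{"grip":0.7,"xyz":[0,-0.001,0.002],"dr":[0,0,0]},{"grip":0.7,"xyz":[0,-0.001,0.002],"dr":[0,0,0]},{"grip":0.7,"xyz":[0,-0.001,0.002],"dr":[0,0,0]},{"grip":0.7,"xyz":[0,-0.001,0.002],"dr":[0,0,0]},{"grip":0.7,"xyz":[0,-0.001,0.002],"dr":[0,0,0]},{"grip":0.7,"xyz":[0,-0.001,0.002],"dr":[0,0,0]},{"grip":0.7,"xyz":[0,-0.001,0.002],"dr":[0,0,0]},{"grip":0.7,"xyz":[0,-0.001,0.002],"dr":[0,0,0]}]' 40; python3 d.py .4542 -.1638 .002; python3 - <<'E'
from plant import ctrl
import json,pickle
from h import *
s=ctrl.get_state();im=ctrl.read_camera("wrist");cv2.imwrite("pics/w12.png",im[:,:,::-1]);pickle.dump(s,open("w12.pkl","wb"))
E
```

```text
time: 17.58
eef_pos: [0.4539, -0.1635, 0.0029]
tcp_rot: [0.842, 0.54, 0.0, 0.0]
contact_force: [-0.5, 0.5, 5.7]
opening: 0.489
t 17.5833 pos [ 0.4539 -0.1635  0.0029] xdir [ 0.4167  0.9091 -0.    ] tilt [ 0.0004 -0.0002 -1.    ] q [-0.5565  0.1935  2.1716  0.0001  0.776  -1.6975] F [-0.4943  0.4601  5.6553] op 0.48909163946666506
shift mm [-0.1  0.4  0.9]
```

View pics/w12.png

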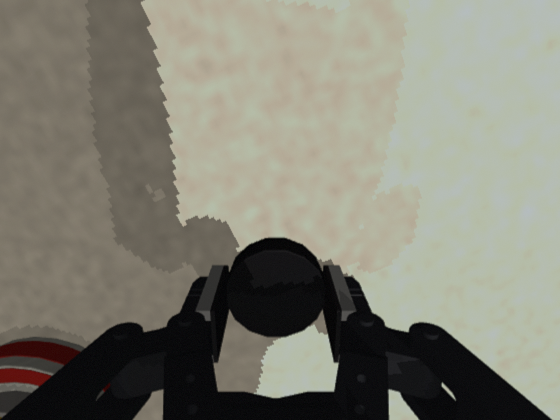

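Magnet held centred (276,288). Lift and carry to the blue die.

```bash
python3 -m jog '[{"grip":0.7,"xyz":[0,0,-0.03],"dr":[0,0,0]},{"grip":0.7,"xyz":[0,0,-0.07],"dr":[0,0,0]},{"grip":0.7,"xyz":[0.02,0,-0.10],"dr":[0,0,0]},{"grip":0.7,"xyz":[0.055,-0.015,-0.10],"dr":[0,0,0]},{"grip":0.7,"xyz":[0.09,-0.03,-0.10],"dr":[0,0,0]},{"grip":0.7,"xyz":[0.125,-0.05,-0.10],"dr":[0,0,0]},{"grip":0.7,"xyz":[0.16,-0.07,-0.10],"dr":[0,0,0]},{"grip":0.7,"xyz":[0.195,-0.09,-0.10],"dr":[0,0,0]},{"grip":0.7,"xyz":[0.225,-0.105,-0.10],"dr":[0,0,0]},{"grip":0.7,"xyz":[0.25,-0.12,-0.10],"dr":[0,0,0]},{"grip":0.7,"xyz":[0.25,-0.12,-0.10],"dr":[0,0,0]},{"grip":0.7,"xyz":[0.25,-0.12,-0.10],"dr":[0,0,0]}]';  python3 -m jog '[{"grip":0.7,"xyz":[0,0,0],"dr":[0,0,0]},{"grip":0.7,"xyz":[0,0,0],"dr":[0,0,0]}]'; python3 d.py .441 .149 .10;python3 - <<'E'
from plant import ctrl
import json,pickle
from h import *
s=ctrl.get_state();im=ctrl.read_camera("wrist");cv2.imwrite("pics/w13.png",im[:,:,::-1]);pickle.dump(s,open("w13.pkl","wb"))
E
python3 wm.py w13
```

```text
time: 18.63
eef_pos: [0.4478, 0.115, 0.1017]
tcp_rot: [0.841, 0.542, -0.001, -0.0]
contact_force: [-0.1, -0.3, -1.3]
opening: 0.49
time: 18.8
eef_pos: [0.4487, 0.113, 0.1022]
tcp_rot: [0.842, 0.54, -0.0, 0.0]
contact_force: [-0.6, -0.1, -1.2]
opening: 0.491
t 18.8 pos [0.4487 0.113  0.1022] xdir [ 0.4178  0.9085 -0.0005] tilt [-0.0005 -0.0003 -1.    ] q [ 0.027  -0.0349  2.187  -0.0004  0.99   -1.1126] F [-0.5547 -0.0992 -1.1551] op 0.49137450505133345
shift mm [ 29.5 -22.1   2.1]
ring [ 474  307   67   56 2177] c [507. 334.] [0.6159 0.2371] R 0.0257 0.0017
blue [ 264  124  123  118 3538] c [325. 180.] [0.4405 0.1521] R 0.0399 0.0002
```

View pics/w13.png

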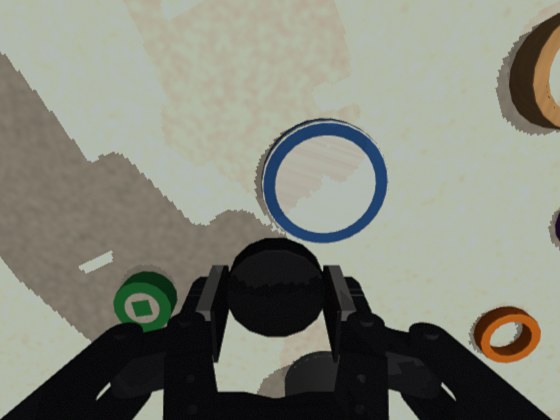

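Blue ring fitted at (325,180) → (0.4405, 0.152), radius as expected.

```bash
python3 d.py .4406 .1518 .06; python3 -m jog '[{"grip":0.7,"xyz":[0.016,-0.011,0],"dr":[0,0,0]},{"grip":0.7,"xyz":[0.032,-0.022,0.02],"dr":[0,0,0]},{"grip":0.7,"xyz":[0.032,-0.0225,0.04],"dr":[0,0,0]},{"grip":0.7,"xyz":[0.032,-0.0225,0.055],"dr":[0,0,0]},{"grip":0.7,"xyz":[0.032,-0.0225,0.062],"dr":[0,0,0]},{"grip":0.7,"xyz":[0.032,-0.0225,0.062],"dr":[0,0,0]},{"grip":0.7,"xyz":[0.032,-0.0225,0.062],"dr":[0,0,0]},{"grip":0.7,"xyz":[0.032,-0.0225,0.062],"dr":[0,0,0]}]'; python3 d.py .4406 .1518 .0229;python3 - <<'E'
from plant import ctrl
import json,pickle
from h import *
s=ctrl.get_state();im=ctrl.read_camera("wrist");cv2.imwrite("pics/w14.png",im[:,:,::-1]);pickle.dump(s,open("w14.pkl","wb"))
E
```

```text
t 18.85 pos [0.4488 0.1128 0.1023] xdir [ 0.4183  0.9083 -0.0003] tilt [-0.0003 -0.0002 -1.    ] q [ 0.0266 -0.035   2.1868 -0.0002  0.9901 -1.1125] F [ 0.6611 -0.3959 -0.914 ] op 0.4927211245327154
shift mm [ 32.  -23.8  42.3]
time: 19.52
eef_pos: [0.4428, 0.1519, 0.0416]
tcp_rot: [0.842, 0.54, 0.001, 0.0]
contact_force: [-0.6, -0.0, -0.9]
opening: 0.492
t 19.5167 pos [0.4428 0.1519 0.0416] xdir [0.4178 0.9086 0.001 ] tilt [ 0.002   0.0002 -1.    ] q [ 0.1132  0.0853  2.2003 -0.      0.8539 -1.0266] F [-0.6088 -0.0242 -0.9035] op 0.49200103183738075
shift mm [-1.  -2.  18.6]
```

View pics/w14.png

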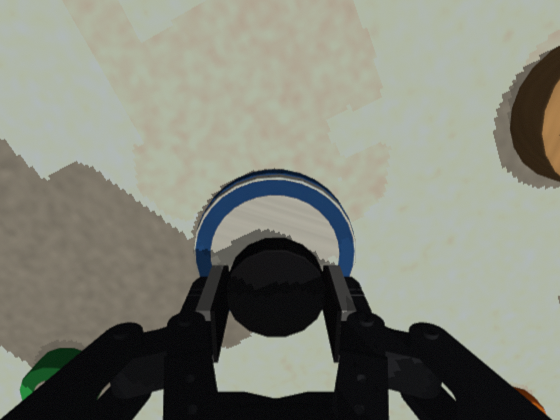

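Magnet and blue die share column ~276. Lowering.

```bash
python3 -m jog '[{"grip":0.7,"xyz":[-0.0005,-0.001,0.007],"dr":[0,0,0]},{"grip":0.7,"xyz":[-0.0005,-0.001,0.012],"dr":[0,0,0]},{"grip":0.7,"xyz":[-0.0005,-0.001,0.015],"dr":[0,0,0]},{"grip":0.7,"xyz":[-0.0005,-0.001,0.0165],"dr":[0,0,0]},{"grip":0.7,"xyz":[-0.0005,-0.001,0.0165],"dr":[0,0,0]},{"grip":0.7,"xyz":[-0.0005,-0.001,0.0165],"dr":[0,0,0]},{"grip":0.7,"xyz":[-0.0005,-0.001,0.0165],"dr":[0,0,0]}]'; python3 d.py .4406 .1518 .0229
```

```text
time: 20.15
eef_pos: [0.4406, 0.1523, 0.0241]
tcp_rot: [0.842, 0.54, 0.0, 0.0]
contact_force: [0.1, -1.0, -0.3]
opening: 0.489
t 20.15 pos [0.4406 0.1523 0.0241] xdir [0.4166 0.9091 0.0001] tilt [ 0.0002  0.     -1.    ] q [ 0.1147  0.1172  2.2074 -0.      0.8168 -1.0263] F [ 0.084  -1.0409 -0.301 ] op 0.48922639400466517
shift mm [-0.5  0.2  1.2]
```

```bash
python3 -m jog '[{"grip":0.7,"xyz":[0,0,0.001],"dr":[0,0,0]},{"grip":0.7,"xyz":[0,0,0.001],"dr":[0,0,0]},{"grip":0.7,"xyz":[0,0,0.001],"dr":[0,0,0]}]'; python3 -m jog '[{"grip":0.7,"xyz":[0,0,0.0006],"dr":[0,0,0]},{"grip":0.7,"xyz":[0,0,0.0006],"dr":[0,0,0]},{"grip":0.7,"xyz":[0,0,0.0006],"dr":[0,0,0]}]'
```

```text
time: 20.4
eef_pos: [0.4405, 0.1523, 0.0231]
tcp_rot: [0.842, 0.54, 0.0, 0.0]
contact_force: [-0.1, -0.0, -1.5]
opening: 0.491
time: 20.65
eef_pos: [0.4406, 0.1523, 0.0229]
tcp_rot: [0.842, 0.54, -0.0, -0.0]
contact_force: [-2.1, -0.8, 5.1]
opening: 0.492
```

```bash
python3 -m jog '[{"grip":0.45,"xyz":[0,0,-0.0005],"dr":[0,0,0]},{"grip":0.2,"xyz":[0,0,-0.0005],"dr":[0,0,0]},{"grip":0.2,"xyz":[0,0,-0.0005],"dr":[0,0,0]},{"grip":0.2,"xyz":[0,0,-0.0005],"dr":[0,0,0]},{"grip":0.2,"xyz":[0,0,-0.0005],"dr":[0,0,0]},{"grip":0.2,"xyz":[0,0,-0.03],"dr":[0,0,0]},{"grip":0.2,"xyz":[0,0,-0.06],"dr":[0,0,0]},{"grip":0.2,"xyz":[0,0,-0.09],"dr":[0,0,0]},{"grip":0.2,"xyz":[0,0,-0.09],"dr":[0,0,0]},{"grip":0.2,"xyz":[0,0,-0.09],"dr":[0,0,0]},{"grip":0.2,"xyz":[0,0,-0.09],"dr":[0,0,0]}]'; python3 - <<'E'
from plant import ctrl
import json,pickle
from h import *
s=ctrl.get_state();im=ctrl.read_camera("wrist");cv2.imwrite("pics/w15.png",im[:,:,::-1]);pickle.dump(s,open("w15.pkl","wb"))
c=cam("wrist",s,ctrl);g=cv2.cvtColor(im,cv2.COLOR_RGB2GRAY);m=(g>9)&(g<45);k=np.zeros_like(m);k[165:260,235:325]=1
for i,st,ce,l in blobs(m&k,500): print(st,ce,hullfit(c,l,.034))
E
python3 wm.py w15; python3 d.py .622 .239 .10
```

```text
time: 21.57
eef_pos: [0.4401, 0.1523, 0.112]
tcp_rot: [0.842, 0.54, -0.0, -0.0]
contact_force: [-0.8, 0.1, -0.4]
opening: 0.799
[ 244  192   64   60 2954] [275.6263 220.5359] (array([0.4399, 0.152 ]), np.float64(0.021284557520453072), np.float64(0.0005372027764388931))
blue [ 219  159  114  108 2930] c [276. 210.] [0.4402 0.1521] R 0.0398 0.0002
mag [ 244  188   64   64 3254] c [276. 220.] [0.4459 0.1494] R 0.0239 0.0007
t 21.6167 pos [0.4395 0.1522 0.1112] xdir [ 0.4167  0.909  -0.0012] tilt [-0.0023 -0.0003 -1.    ] q [ 0.1146 -0.0427  2.1754  0.      1.0113 -1.0263] F [-0.57    0.0886 -0.4714] op 0.7973428828724691
shift mm [155.  129.7  10.7]
```

View pics/w15.png

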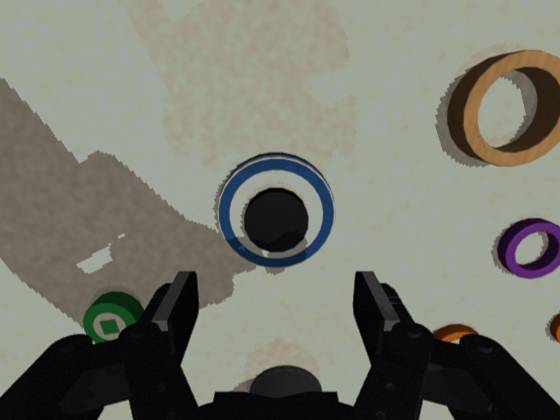

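Magnet (276,220) is within 1 mm of the blue die centre. Now the larger orange ring.

```bash
python3 -m jog '[{"grip":0.2,"xyz":[0.03,0.025,0],"dr":[0,0,0]},{"grip":0.2,"xyz":[0.06,0.05,0],"dr":[0,0,0]},{"grip":0.2,"xyz":[0.09,0.075,0],"dr":[0,0,0]},{"grip":0.2,"xyz":[0.12,0.10,0],"dr":[0,0,0]},{"grip":0.2,"xyz":[0.145,0.12,0],"dr":[0,0,0]},{"grip":0.2,"xyz":[0.155,0.129,0.005],"dr":[0,0,0]},{"grip":0.2,"xyz":[0.155,0.129,0.01],"dr":[0,0,0]},{"grip":0.2,"xyz":[0.155,0.129,0.01],"dr":[0,0,0]},{"grip":0.2,"xyz":[0.155,0.129,0.01],"dr":[0,0,0]},{"grip":0.2,"xyz":[0.155,0.129,0.01],"dr":[0,0,0]}]'; python3 - <<'E'
from plant import ctrl
import json,pickle
from h import *
s=ctrl.get_state();im=ctrl.read_camera("wrist");cv2.imwrite("pics/w16.png",im[:,:,::-1]);pickle.dump(s,open("w16.pkl","wb"))
E
python3 wm.py w16; python3 d.py .622 .239 .10
```

```text
time: 22.45
eef_pos: [0.6207, 0.2389, 0.1013]
tcp_rot: [0.842, 0.54, -0.001, -0.0]
contact_force: [-0.9, -0.7, -0.5]
opening: 0.794
ring [ 390  160   51   48 1154] c [416. 183.] [0.6387 0.3345] R 0.0165 0.0005
ring [ 244  182   67   66 2086] c [277. 215.] [0.6201 0.2397] R 0.0234 0.0004
blue [ 35   0  58  87 587] c [82. 37.] [0.4484 0.1602] R 0.0362 0.0017
t 22.5 pos [0.6211 0.239  0.102 ] xdir [ 0.4169  0.909  -0.0009] tilt [-0.0014 -0.0004 -1.    ] q [ 0.2151  0.3918  1.691  -0.0001  1.0603 -0.9257] F [-0.0738  0.0951 -0.2004] op 0.8017837719074146
shift mm [0.4 0.8 2. ]
```

View pics/w16.png

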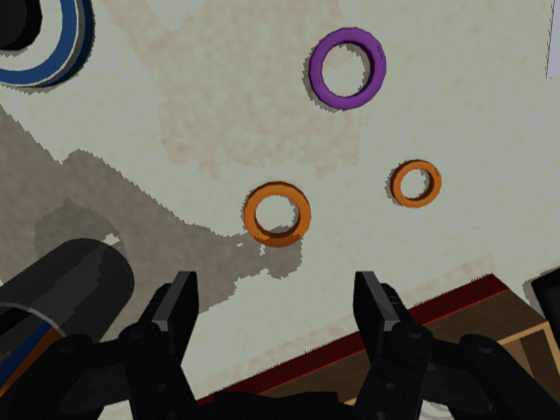

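Ring at (277,215) is the 48 mm one (R≈24), and the small one at (416,183) has R≈16. The cup clears the left finger by about 5 cm. Descend and grip.

```bash
python3 -m jog '[{"grip":0.2,"xyz":[0,0,0.03],"dr":[0,0,0]},{"grip":0.2,"xyz":[0,0,0.06],"dr":[0,0,0]},{"grip":0.2,"xyz":[0,0,0.08],"dr":[0,0,0]},{"grip":0.2,"xyz":[0,0,0.09],"dr":[0,0,0]},{"grip":0.2,"xyz":[0,0,0.096],"dr":[0,0,0]},{"grip":0.2,"xyz":[0,0,0.098],"dr":[0,0,0]},{"grip":0.2,"xyz":[0,0,0.098],"dr":[0,0,0]},{"grip":0.2,"xyz":[0,0,0.098],"dr":[0,0,0]},{"grip":0.2,"xyz":[0,0,0.098],"dr":[0,0,0]},{"grip":0.2,"xyz":[0,0,0.098],"dr":[0,0,0]},{"grip":0.2,"xyz":[0,0,0.098],"dr":[0,0,0]}]'; python3 d.py .621 .2392 .001
```

```text
time: 23.42
eef_pos: [0.6229, 0.2396, 0.0054]
tcp_rot: [0.842, 0.54, 0.001, 0.0]
contact_force: [0.0, 0.3, -0.3]
opening: 0.798
t 23.4167 pos [0.6229 0.2396 0.0054] xdir [0.4166 0.9091 0.001 ] tilt [ 0.0015  0.0004 -1.    ] q [ 0.2154  0.5233  1.712   0.      0.9047 -0.9256] F [ 0.05    0.2507 -0.33  ] op 0.7977378315537176
shift mm [-1.2 -1.6  4.4]
```

```bash
python3 -m jog '[{"grip":0.2,"xyz":[-0.001,-0.001,0.003],"dr":[0,0,0]},{"grip":0.2,"xyz":[-0.001,-0.001,0.003],"dr":[0,0,0]},{"grip":0.65,"xyz":[-0.001,-0.001,0.003],"dr":[0,0,0]},{"grip":0.65,"xyz":[-0.001,-0.001,0.003],"dr":[0,0,0]},{"grip":0.65,"xyz":[-0.001,-0.001,0.003],"dr":[0,0,0]},{"grip":0.65,"xyz":[-0.001,-0.001,0.003],"dr":[0,0,0]},{"grip":0.65,"xyz":[-0.001,-0.001,0.003],"dr":[0,0,0]},{"grip":0.65,"xyz":[-0.001,-0.001,0.003],"dr":[0,0,0]},{"grip":0.65,"xyz":[-0.001,-0.001,0.003],"dr":[0,0,0]}]' 35; python3 d.py .621 .2392 .001; python3 - <<'E'
from plant import ctrl
import json,pickle
from h import *
s=ctrl.get_state();im=ctrl.read_camera("wrist");cv2.imwrite("pics/w17.png",im[:,:,::-1]);pickle.dump(s,open("w17.pkl","wb"))
c=cam("wrist",s,ctrl);g=im.astype(int);hsv=cv2.cvtColor(im,cv2.COLOR_RGB2HSV)
E
python3 wm.py w17
```

```text
time: 24.17
eef_pos: [0.6212, 0.239, 0.0016]
tcp_rot: [0.842, 0.54, 0.0, 0.0]
contact_force: [0.7, -0.3, 1.4]
opening: 0.535
t 24.1667 pos [0.6212 0.239  0.0016] xdir [0.4167 0.909  0.0003] tilt [ 0.0005  0.0001 -1.    ] q [ 0.2151  0.5263  1.7163 -0.      0.8985 -0.9259] F [ 0.6866 -0.2856  1.3962] op 0.5347906573446263
shift mm [ 0.1 -0.3  0.6]
ring [ 458  200   89   77 3765] c [502. 238.] [0.6366 0.3332] R 0.0172 0.0008
ring [ 223  235  106  103 5937] c [276. 287.] [0.6192 0.2397] R 0.024 0.0008
mag [ 377    0   74   99 1489] c [430.  39.] [0.5518 0.3175] R 0.0147 0.0015
mag [330   5  45 112 513] c [341.  67.] [0.5515 0.3157] R 0.0217 0.0006
mag [458 206  26  56 305] c [465. 234.] [0.6316 0.3289] R 0.0124 0.0011
mag [508 220  25  37 314] c [523. 239.] [0.6371 0.3373] R 0.0062 0.0016
mag [239 283  73  36 480] c [266. 306.] [0.6162 0.2404] R 0.0148 0.0013
shell [ 319    9   65  116 1178] c [338.  79.] [0.5518 0.3109] R 0.0199 0.0014
shell [399  32  38  65 315] c [426.  67.] [0.5533 0.3165] R 0.0122 0.0012
shell [242 280  69  31 484] c [280. 301.] [0.6154 0.2412] R 0.0136 0.0013
```

View pics/w17.png

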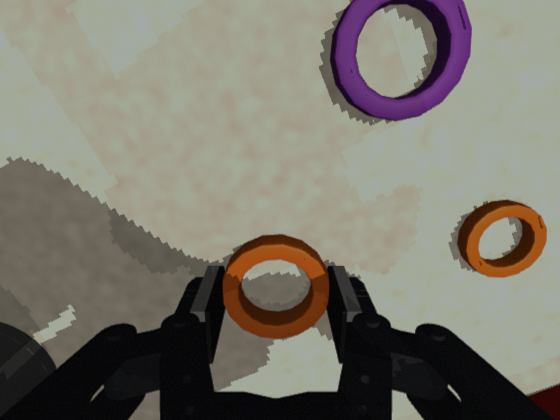

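```bash
python3 - <<'E'
from h import *
from plant import ctrl
import pickle
s=pickle.load(open("w17.pkl","rb"));c=cam("wrist",s,ctrl);R=Ro.from_quat(s["tcp_rot"]).as_matrix()
im=cv2.imread("pics/w17.png");print(im[254:264,276].mean(1),im[332:342,276].mean(1))
for uv in [(276,260),(276,338)]: print(uv,(R.T@(ray(c,uv,.012)-s["eef_pos"])*1000).round(1))
E
```

```text
[ 86.6667  86.      85.6667  83.3333  85.3333 110.6667 144.     158.6667
 158.6667 158.    ] [ 57.      56.6667  57.6667  56.3333  54.6667  56.3333  75.     122.
 160.6667 162.    ]
(276, 260) [  0.  -16.  -10.4]
(276, 338) [  0.   23.  -10.4]
```

```bash
python3 -m jog '[{"grip":0.65,"xyz":[0,0,-0.03],"dr":[0,0,0]},{"grip":0.65,"xyz":[0,0,-0.07],"dr":[0,0,0]},{"grip":0.65,"xyz":[-0.008,-0.01,-0.10],"dr":[0,0,0]},{"grip":0.65,"xyz":[-0.03,-0.037,-0.12],"dr":[0,0,0]},{"grip":0.65,"xyz":[-0.055,-0.068,-0.12],"dr":[0,0,0]},{"grip":0.65,"xyz":[-0.08,-0.099,-0.12],"dr":[0,0,0]},{"grip":0.65,"xyz":[-0.099,-0.12,-0.12],"dr":[0,0,0]},{"grip":0.65,"xyz":[-0.12,-0.111,-0.12],"dr":[0,0,0]},{"grip":0.65,"xyz":[-0.155,-0.095,-0.12],"dr":[0,0,0]},{"grip":0.65,"xyz":[-0.19,-0.079,-0.12],"dr":[0,0,0]},{"grip":0.65,"xyz":[-0.225,-0.063,-0.12],"dr":[0,0,0]},{"grip":0.65,"xyz":[-0.25,-0.05,-0.12],"dr":[0,0,0]}]'; python3 d.py .4725 -.3029 .12; python3 - <<'E'
from plant import ctrl
from h import *
cv2.imwrite("pics/w18.png",ctrl.read_camera("wrist")[:,:,::-1])
E
```

```text
time: 25.22
eef_pos: [0.4705, 0.0304, 0.1213]
tcp_rot: [0.842, 0.54, -0.0, 0.0]
contact_force: [0.8, -0.0, -0.4]
opening: 0.534
t 25.2167 pos [0.4705 0.0304 0.1213] xdir [ 0.4171  0.9089 -0.0006] tilt [-0.0004 -0.0005 -1.    ] q [-0.1508 -0.0442  2.1556 -0.0007  1.0305 -1.2911] F [ 0.8067 -0.0078 -0.3503] op 0.5336019487746078
shift mm [-302.1  140.8    1.4]
```

View pics/w18.png

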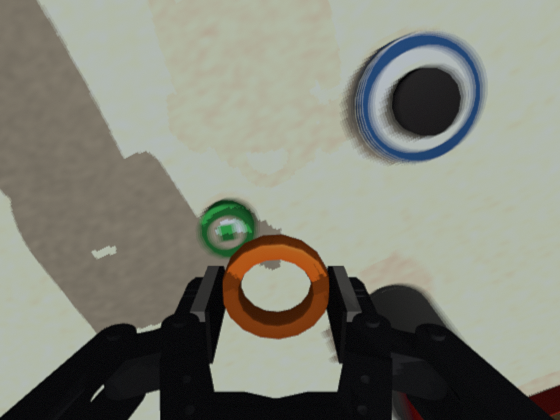

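Ring held firmly at (276,287). Continue to the red die.

```bash
python3 -m jog '[{"grip":0.65,"xyz":[-0.035,0.016,0],"dr":[0,0,0]},{"grip":0.65,"xyz":[-0.07,0.032,0],"dr":[0,0,0]},{"grip":0.65,"xyz":[-0.105,0.048,0],"dr":[0,0,0]},{"grip":0.65,"xyz":[-0.14,0.064,0],"dr":[0,0,0]},{"grip":0.65,"xyz":[-0.175,0.08,0],"dr":[0,0,0]},{"grip":0.65,"xyz":[-0.21,0.096,0],"dr":[0,0,0]},{"grip":0.65,"xyz":[-0.245,0.112,0],"dr":[0,0,0]},{"grip":0.65,"xyz":[-0.275,0.127,0],"dr":[0,0,0]},{"grip":0.65,"xyz":[-0.295,0.137,0],"dr":[0,0,0]},{"grip":0.65,"xyz":[-0.302,0.141,0],"dr":[0,0,0]},{"grip":0.65,"xyz":[-0.302,0.141,0],"dr":[0,0,0]},{"grip":0.65,"xyz":[-0.302,0.141,0],"dr":[0,0,0]}]';python3 -m jog '[{"grip":0.65,"xyz":[0,0,0],"dr":[0,0,0]},{"grip":0.65,"xyz":[0,0,0],"dr":[0,0,0]}]'; python3 d.py .4725 -.3029 .06
```

```text
time: 26.27
eef_pos: [0.4734, -0.2999, 0.1208]
tcp_rot: [0.842, 0.54, -0.0, -0.001]
contact_force: [-0.7, 0.7, -0.3]
opening: 0.536
time: 26.43
eef_pos: [0.4737, -0.299, 0.1211]
tcp_rot: [0.841, 0.541, -0.0, -0.001]
contact_force: [-0.4, -0.0, 0.1]
opening: 0.533
t 26.4333 pos [ 0.4737 -0.299   0.1211] xdir [0.4151 0.9098 0.0005] tilt [-0.0007  0.0009 -1.    ] q [-0.7443  0.1541  1.9476  0.0002  1.041  -1.8872] F [-0.4206 -0.0118  0.117 ] op 0.5326342780110158
shift mm [-4.1  0.6 61.1]
```

```bash
python3 -m jog '[{"grip":0.65,"xyz":[-0.003,0,0.02],"dr":[0,0,0]},{"grip":0.65,"xyz":[-0.003,0,0.04],"dr":[0,0,0]},{"grip":0.65,"xyz":[-0.003,0,0.052],"dr":[0,0,0]},{"grip":0.65,"xyz":[-0.003,0,0.06],"dr":[0,0,0]},{"grip":0.65,"xyz":[-0.003,0,0.06],"dr":[0,0,0]},{"grip":0.65,"xyz":[-0.003,0,0.06],"dr":[0,0,0]},{"grip":0.65,"xyz":[-0.003,0,0.06],"dr":[0,0,0]},{"grip":0.65,"xyz":[-0.003,0,0.06],"dr":[0,0,0]}]'; python3 d.py .4725 -.3029 .0456; python3 - <<'E'
from plant import ctrl
from h import *
cv2.imwrite("pics/w19.png",ctrl.read_camera("wrist")[:,:,::-1])
E
```

```text
time: 27.1
eef_pos: [0.4733, -0.3041, 0.0627]
tcp_rot: [0.842, 0.54, 0.0, 0.001]
contact_force: [-0.2, 0.5, 0.3]
opening: 0.535
t 27.1 pos [ 0.4733 -0.3041  0.0627] xdir [ 0.4165  0.9091 -0.0007] tilt [ 0.0017 -0.0016 -1.    ] q [-0.7514  0.2414  1.9694  0.      0.9284 -1.8926] F [-0.2249  0.5103  0.2508] op 0.5348702419391178
shift mm [ 0.7 -1.2 17.1]
```

View pics/w19.png

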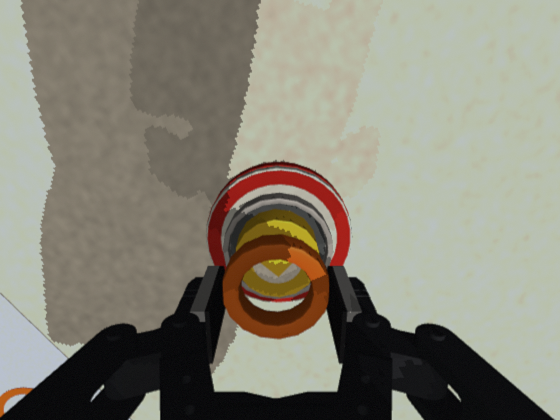

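Ring, puck and die line up on columns 276–279. Lowering.

```bash
python3 -m jog '[{"grip":0.65,"xyz":[0.0007,0,0.006],"dr":[0,0,0]},{"grip":0.65,"xyz":[0.0007,0,0.011],"dr":[0,0,0]},{"grip":0.65,"xyz":[0.0007,0,0.0135],"dr":[0,0,0]},{"grip":0.65,"xyz":[0.0007,0,0.015],"dr":[0,0,0]},{"grip":0.65,"xyz":[0.0007,0,0.015],"dr":[0,0,0]},{"grip":0.65,"xyz":[0.0007,0,0.015],"dr":[0,0,0]},{"grip":0.65,"xyz":[0.0007,0,0.015],"dr":[0,0,0]}]'; python3 d.py .4725 -.3029 .0456
```

```text
time: 27.73
eef_pos: [0.4728, -0.3029, 0.0464]
tcp_rot: [0.842, 0.54, 0.0, 0.0]
contact_force: [0.1, -0.2, -0.1]
opening: 0.532
t 27.7333 pos [ 0.4728 -0.3029  0.0464] xdir [ 0.4167  0.909  -0.    ] tilt [ 0.0001 -0.     -1.    ] q [-0.7505  0.2665  1.975   0.      0.9001 -1.8914] F [ 0.1346 -0.2483 -0.1   ] op 0.5322193097789211
shift mm [-0.1 -0.3  0.8]
```

```bash
python3 -m jog '[{"grip":0.65,"xyz":[0,0,0.0007],"dr":[0,0,0]},{"grip":0.65,"xyz":[0,0,0.0007],"dr":[0,0,0]},{"grip":0.65,"xyz":[0,0,0.0007],"dr":[0,0,0]}]'; python3 -m jog '[{"grip":0.65,"xyz":[0,0,0.0005],"dr":[0,0,0]},{"grip":0.65,"xyz":[0,0,0.0005],"dr":[0,0,0]},{"grip":0.65,"xyz":[0,0,0.0005],"dr":[0,0,0]}]'
```

```text
time: 27.98
eef_pos: [0.4728, -0.3029, 0.0457]
tcp_rot: [0.842, 0.54, -0.0, 0.0]
contact_force: [-0.0, 0.2, 0.2]
opening: 0.539
time: 28.23
eef_pos: [0.4729, -0.3029, 0.0456]
tcp_rot: [0.842, 0.54, -0.0, 0.0]
contact_force: [-1.0, 1.9, 1.5]
opening: 0.535
```

```bash
python3 -m jog '[{"grip":0.45,"xyz":[0,0,0],"dr":[0,0,0]},{"grip":0.3,"xyz":[0,0,0],"dr":[0,0,0]},{"grip":0.2,"xyz":[0,0,0],"dr":[0,0,0]},{"grip":0.2,"xyz":[0,0,0],"dr":[0,0,0]},{"grip":0.2,"xyz":[0,0,0],"dr":[0,0,0]},{"grip":0.2,"xyz":[0,0,-0.02],"dr":[0,0,0]},{"grip":0.2,"xyz":[0,0,-0.05],"dr":[0,0,0]},{"grip":0.2,"xyz":[0,0,-0.09],"dr":[0,0,0]},{"grip":0.2,"xyz":[0,0,-0.12],"dr":[0,0,0]},{"grip":0.2,"xyz":[0,0,-0.12],"dr":[0,0,0]},{"grip":0.2,"xyz":[0,0,-0.12],"dr":[0,0,0]},{"grip":0.2,"xyz":[0,0,-0.12],"dr":[0,0,0]}]'; python3 - <<'E'
from plant import ctrl
import json,pickle
from h import *
s=ctrl.get_state();im=ctrl.read_camera("wrist");cv2.imwrite("pics/w20.png",im[:,:,::-1]);pickle.dump(s,open("w20.pkl","wb"))
c=cam("wrist",s,ctrl);hsv=cv2.cvtColor(im,cv2.COLOR_RGB2HSV)
o=cv2.inRange(hsv,(5,150,50),(20,255,255))>0
for i,st,ce,l in blobs(o,300): print(st,ce,hullfit(c,l,.056))
cv2.imwrite("pics/s20.png",ctrl.read_camera("scene")[:,:,::-1])
cv2.imwrite("pics/t20.png",ctrl.read_camera("top")[:,:,::-1])
crop=im[100:300,190:360,::-1];cv2.imwrite("pics/w20c.png",cv2.resize(crop,None,fx=3,fy=3,interpolation=cv2.INTER_CUBIC))
E
python3 wm.py w20
```

```text
time: 29.23
eef_pos: [0.4724, -0.3025, 0.1646]
tcp_rot: [0.842, 0.54, -0.0, -0.0]
contact_force: [-0.1, 0.2, -0.7]
opening: 0.803
[ 244  175   63   63 1954] [275.326  206.2825] (array([ 0.4716, -0.3026]), np.float64(0.02388688909050971), np.float64(0.000619564706446329))
[ 70 310  50  30 342] [ 93.7222 320.9415] (array([ 0.5073, -0.4881]), np.float64(0.01876507783319369), np.float64(0.0015438618625980157))
ring [ 244  175   63   63 1954] c [275. 206.] [ 0.4845 -0.3086] R 0.0281 0.0007
ring [ 70 310  50  30 342] c [ 94. 321.] [ 0.5265 -0.5266] R 0.0221 0.0018
```

View pics/w20c.png

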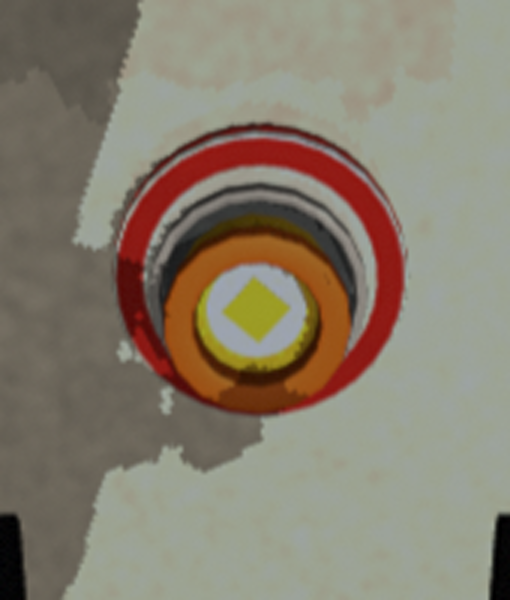

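View pics/s20.png

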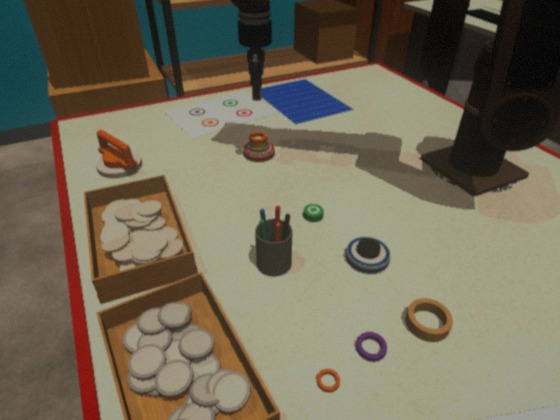

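View pics/t20.png

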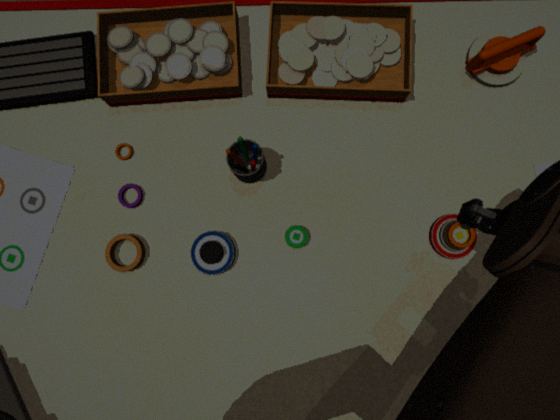

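Everything is in place. In the crop the ring sits flat and concentric on the puck, at (0.4716, −0.3026), against the die at (0.4718, −0.3018). The scene and top views show the magnet centred on the blue die, and the green puck, pen cup and tape unmoved. The gripper is clear, so I'm handing in.

```bash
python3 -c "
from plant import ctrl
print(ctrl.get_state()['time']);print(ctrl.sign_off())"
```

```text
29.3833
the job is handed in; nothing more can be done
None
```

The job is done and handed in at 29.4 s. The steel shell, yellow puck and larger orange ring (48 mm) are stacked in that order on the red die, and the black magnet is on the blue die. Each part was lowered until it touched (under 9 N) before I let go.

| Part | Distance from die centre | When measured |
|---|---|---|
| Shell | about 1.6 mm | just after it was set down |
| Puck | about 1.2 mm | just after it was set down |
| Ring | about 0.8 mm | in the last wrist picture |
| Magnet | under 0.5 mm | just after it was set down |

- **Accuracy:** the camera calibration is only good to about 2 mm, so these offsets are no more precise than that. The views of each part agreed to within about 1–2 mm.
- **Final views:** the stack looked upright. By eye, the green puck, pen cup, tape, purple ring and small orange ring were where they started.
- **End state:** the gripper was about 10 cm above the stack and touching nothing. No check failed.

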